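# Stand the washed plaster files to dry in the draining rack

## Task

First clear the draining rack: stand the two polish jars left in it upright on the black rubber mat. Then lift each plaster file up off its hook, without dropping any, and lean it against the rack's back wall in the bay of its own colour, eye up, its foot on the base and against the stop rib. When the jars are cleared and all the files are leaning, push the green fan switch lever fully over to the back-wall side to start the dryer; leave the other things on the bench where they are.

Things in the scene. Friction and masses are not known exactly. Their poses are not given: they have to be found in the camera images.
- rack: Fixed draining rack, y along it, x towards its back wall; origin mid-base at table height. Grey base 100 x 270 mm, top at z 8 mm. Steel stop rib along y, 8 mm wide, top at z 20 mm, its face to the wall at x -25 mm. White wall 14 mm thick, front face at x +25 mm, top at z 108 mm. Grey blower box 90 x 90 x 50 mm high on the -y end, centred at y -190 mm, with the fan switch on top.
- fan_switch_tip (a point): Centre of the 26 mm green ball on the end of the fan switch lever, on top of the blower box. The lever is 70 mm long and turns about a pivot parallel to the rack's y, at x = 0, y = -190 mm in the rack frame, 72 mm above the table.
- fan_switch (a joint): Fan switch lever, rad: 0 = off, leaning 0.5 rad towards the rack's -x (the robot's side); 1.0 = fully on, leaning 0.5 rad towards the rack's +x. Light friction (about 1 N at the ball); stays where it is left.
- stand: Fixed hook stand, origin at table height. Three 7 mm wire hooks at y +90, 0, -90 mm run level, centre line at z 215 mm, from a cross rail (front at x +53 mm) to x -13 mm, where they turn up; tip top at z 230.5 mm. Files hang at x about +12 mm. To come off, a hanging file must rise 13 to 22 mm, then move to -x by 40 mm or more. Rail top z 230 mm.
- mat: Fixed black rubber mat on the table, 190 (x) x 110 (y) x 3 mm thick, origin at the centre of its underside; the jars belong on it.
- file_blue: Plaster file with blue hanging eye, 190 mm long, about 0.16 kg; may be absent. Origin: centre of the foot (plain end); z runs up to the eye. Blade 22 (y) x 8 (x) mm. Eye 30 (y) x 8 (x) mm, z 146 to 190 mm, opening 18 mm wide, z 151 to 180 mm. Hangs at first upright on any hook, x and y as the stand's. Grip from above across the eye's 30 mm at z 168 mm, beside the hook wire.
- file_blue_eye (a point): Middle of the blue file's eye opening, 165 mm from the foot along the file's z; absent with its file.
- bay_blue (a point): Middle of the blue bay of the rack: on the base, at the foot of the stop rib's face; axes as the rack's. Blue patches 40 mm wide (y) mark the bay in front of the rib and on top of the wall. The bays blue, yellow, red lie at rack y +80, 0, -80 mm.
- file_yellow: Plaster file with yellow hanging eye, 190 mm long, about 0.16 kg; may be absent. Origin: centre of the foot (plain end); z runs up to the eye. Blade 22 (y) x 8 (x) mm. Eye 30 (y) x 8 (x) mm, z 146 to 190 mm, opening 18 mm wide, z 151 to 180 mm. Hangs at first upright on any hook, x and y as the stand's. Grip from above across the eye's 30 mm at z 168 mm, beside the hook wire.
- file_yellow_eye (a point): Middle of the yellow file's eye opening, 165 mm from the foot along the file's z; absent with its file.
- bay_yellow (a point): Middle of the yellow bay of the rack: on the base, at the foot of the stop rib's face; axes as the rack's. Yellow patches 40 mm wide (y) mark the bay in front of the rib and on top of the wall. The bays blue, yellow, red lie at rack y +80, 0, -80 mm.
- file_red: Plaster file with red hanging eye, 190 mm long, about 0.16 kg; may be absent. Origin: centre of the foot (plain end); z runs up to the eye. Blade 22 (y) x 8 (x) mm. Eye 30 (y) x 8 (x) mm, z 146 to 190 mm, opening 18 mm wide, z 151 to 180 mm. Hangs at first upright on any hook, x and y as the stand's. Grip from above across the eye's 30 mm at z 168 mm, beside the hook wire.
- file_red_eye (a point): Middle of the red file's eye opening, 165 mm from the foot along the file's z; absent with its file.
- bay_red (a point): Middle of the red bay of the rack: on the base, at the foot of the stop rib's face; axes as the rack's. Red patches 40 mm wide (y) mark the bay in front of the rib and on top of the wall. The bays blue, yellow, red lie at rack y +80, 0, -80 mm.
- jar_pink: Pink polish jar with white lid, upright cylinder 85 mm high on a heavy steel foot (45 mm in diameter, 18 mm high), above it 42 to 43 mm in diameter, 0.25 kg, hard to tip over, origin at the centre of its underside. Stands in the rack between rib and wall at the start.
- jar_white: White polish jar with blue lid, same shape and size as the pink one. Stands in the rack between rib and wall at the start.
- wash_bottle: Bystander, to be left alone: pink wash bottle, 56 mm in diameter, 150 mm high; origin at its underside.
- spray_bottle: Bystander, to be left alone: white bottle with blue cap, 52 mm in diameter, 140 mm high; origin at its underside.
- burr_cup: Bystander, to be left alone: steel cup, 70 mm in diameter, 80 mm high; origin at its underside.
- plaster_model: Bystander, to be left alone: white plaster model of teeth, 55 x 65 x 35 mm; origin at its underside.
- bench_brush: Bystander, to be left alone: brush lying on the table, 160 mm long; origin at its underside.
- wax_carton: Bystander, to be left alone: cardboard wax carton, 70 x 100 x 45 mm; origin at its underside.

How it is judged:
By the outcome, as a careful person would: the job done as asked, in the order asked, and still so for the second after the job is handed in, with the robot touching nothing.
Of file_blue, file_yellow, file_red only 2 to 3 are there at a start; the rules pass over those that are not, and their reading is None.
At some moment in a run one of jar_pink, jar_white may be knocked a few centimetres aside while the robot is not near it.
It also fails if it takes over 210 s, if anything falls off the work surface, if the arm or the gripper's body presses on something with over 40 N, if the wrist force passes 120 N, or if a joint passes its speed limit or range.

## Robot

A 6-joint arm with a two-finger parallel gripper is mounted at the origin on the work surface. World frame = base frame: x ahead of the robot, y to its left, z up, the work surface at z = 0. Lengths are in m, angles in rad, forces in N, time in s.
With the tool pointing down it reaches from about 0.375 to 0.975 m from the base axis. Payload 3.8 kg.
Tool frame: the origin (TCP) lies at the very end of the fingers, on their centre line; the grasp point (between the pads) lies 19 mm behind it; z points along the fingers, y is the line along which they close (so a half turn about z gives the same grasp; the last joint's range is limited). The gripper opens to 85 mm and grips with 20 to 120 N. Pads are 22 mm wide; open, the fingers measure 114 mm over their backs; the gripper's body (76 mm by 85 mm) begins 54 mm behind the grasp point. The pads swing forward as they close: fully open they stand 13 mm farther back than shut.
Start: joints at [-1.329, 0.264, 1.604, -0, 1.274, -0.037], TCP at [0.186, -0.649, 0.231] pointing down, gripper open.
Joint ranges: [-2.63, 2.63], [-0.94, 2.18], [0.31, 2.57], [-1.31, 4.45], [0, 2.66], [-2.55, 2.55]. Speed limits (rad/s): [2.57, 2.57, 3.14, 3.14, 3.14, 3.14].

## Interface

Orientations are given as a rotation vector (axis times angle).
In Python, from workcell import read_state, read_camera, calibration, finish_job gives the robot as it stands.
- The arm moves only by the tool step_arm, never from a script. Its argument "commands" is a list of rows, each an object of numbers: "fingers": the gripper's target within -1 to 1 (shut at 1, half-way at 0, fully open at -1); "dx", "dy", "dz": the shift along the tool's x, y, z in m; "roll": the turn about the tool's z in degrees. In form: [{"fingers": .., "dx": .., "dy": .., "dz": .., "roll": ..}, ...]. A call has 1 to 8 rows; each row is the pose to reach, as a shift and turn from the pose commanded when the call began, along the tool's axes at that moment; what a row does not reach only later rows make up. A row lasts 1/8 s, in which the tool goes at most 62.5 mm and 10.7 degrees, less where a joint would pass 70% of its speed; a pose out of reach is approached as far as the arm can. A call with a gripper value outside its range is refused whole. The fingers move at their own pace and stop on an object; "squeeze" is the grip in N (left out, the last holds). Time passes only in rows, so rows that repeat a pose let the fingers close. It gives the time, the measured TCP pose, the force, the opening and the grip force at its end, in the units of the state.
- read_state(): the state, without advancing time (a new reading comes with each control period).
- read_camera(name): name is "scene" or "top" or "wrist"; returns (picture, depth): 420x560x3 uint8, blue, green, red; 420x560 float32, m along the optical axis (not along the pixel's ray), 0 where there is no reading.
- calibration(name): a dict with "intrinsics" (3x3 intrinsics, pixels), "world_to_cam" (4x4, takes a point from world to camera coordinates). Camera axes: x right, y up, looking along -z (the intrinsics and any distortion apply to the point x, -y, -z); pixel columns grow to the right and rows downward; lengths in m; the calibration is good to about 2 mm. A picture is of the moment at which its call begins: read the wrist's pose just before it. calibration takes no time and is no camera call; for the wrist camera it gives the pose at the moment of the call.
- finish_job(): hands the job in; it is judged then, once.
The state is a dict: "time": time; "q": joint angles; "joint_vel": joint speeds; "joint_torque": joint torques, N m; "tool_pos": TCP position; "tcp_rot": TCP orientation; "wrist_force": force on the tool from outside, world axes, zero at the start; "torque": the same for the moment, N m; "width": opening from 0.0 (shut) to 1.0 (fully open); "grip_force": force on a finger pad.
Only numpy, scipy, OpenCV 4.12 (cv2) and the standard library are available. Lean on these libraries where they do the work, as an engineer would, in place of code of your own. Each camera call takes 0.05 s, during which the arm holds its last target. There are 200 camera calls.

## Working session

There is one attempt and no reset: what is moved stays moved. The work goes in short steps, Python scripts to look and compute and a tool call to move; the robot and the scene stay as the last step left them, time stands still between calls to the robot, and variables do not carry over. Pictures are saved under pics/ and viewed, at most 14 in all, crops included, and the job is handed in when it is done.

Besides the shell and the picture viewer there is one more tool, called after "Emit:" as a command line: name --argument value ..., lists and objects as JSON in quotes. step_arm: Moves the arm, as the interface text tells. Its arguments: {"type":"object","properties":{"commands":{"type":"array","items":{"type":"object","properties":{"fingers":{"type":"number"},"dx":{"type":"number"},"dy":{"type":"number"},"dz":{"type":"number"},"roll":{"type":"number"}}}},"squeeze":{"type":"number"}},"required":["commands"]}

```bash
mkdir -p pics; ls; cat > h.py <<'E'
import numpy as np, cv2
from workcell import read_state, read_camera, calibration, finish_job
def cloud(name):
    c=calibration(name); p,d=read_camera(name)
    K=np.array(c["intrinsics"]);T=np.linalg.inv(np.array(c["world_to_cam"]))
    v,u=np.mgrid[0:d.shape[0],0:d.shape[1]]
    X=np.stack([(u-K[0,2])/K[0,0]*d,-(v-K[1,2])/K[1,1]*d,-d,np.ones_like(d)],-1)@T.T
    X=X[...,:3]; X[d==0]=np.nan
    return p,d,X
E
python3 - <<'E'
from h import *
s=read_state();print({k:np.round(v,3) for k,v in s.items()})
for n in("top","scene"):
    p,d,X=cloud(n);np.savez(f"{n}.npz",p=p,X=X);cv2.imwrite(f"pics/{n}0.png",p);c=calibration(n);print(n,c.keys(),np.round(c["intrinsics"],1),np.round(c["world_to_cam"],3))
E
```

```text
pics
{'time': np.float64(0.0), 'q': array([-1.329,  0.265,  1.605,  0.   ,  1.274, -0.037]), 'joint_vel': array([-0.001, -0.   , -0.   ,  0.   , -0.001, -0.001]), 'joint_torque': array([ 1.0000e-03, -5.1511e+01, -3.6732e+01,  0.0000e+00,  1.3000e-02,
        0.0000e+00]), 'tool_pos': array([ 0.186, -0.648,  0.23 ]), 'tcp_rot': array([-3.109, -0.436,  0.   ]), 'wrist_force': array([-0.182,  0.992, -0.326]), 'torque': array([0.045, 0.027, 0.023]), 'grip_force': np.float64(0.0), 'width': np.float64(1.002)}
top dict_keys(['intrinsics', 'world_to_cam']) [[502.5   0.  277.8]
 [  0.  502.5 213.7]
 [  0.    0.    1. ]] [[ 0.025 -1.     0.01  -0.   ]
 [ 0.986  0.026  0.162 -0.532]
 [-0.162  0.006  0.987 -1.242]
 [ 0.     0.     0.     1.   ]]
scene dict_keys(['intrinsics', 'world_to_cam']) [[406.4   0.  279.8]
 [  0.  406.4 205. ]
 [  0.    0.    1. ]] [[-0.146  0.989  0.009  0.066]
 [-0.643 -0.102  0.759  0.201]
 [ 0.752  0.105  0.651 -1.654]
 [ 0.     0.     0.     1.   ]]
```

View pics/top0.png

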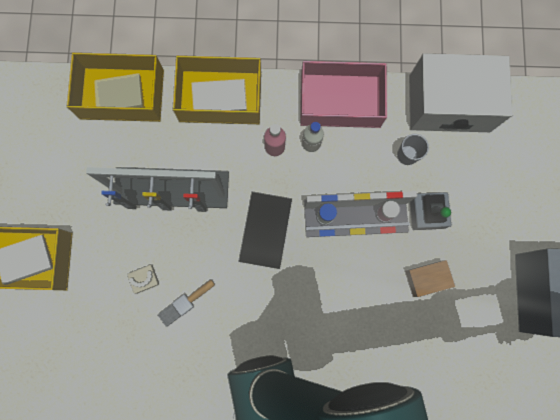

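View pics/scene0.png

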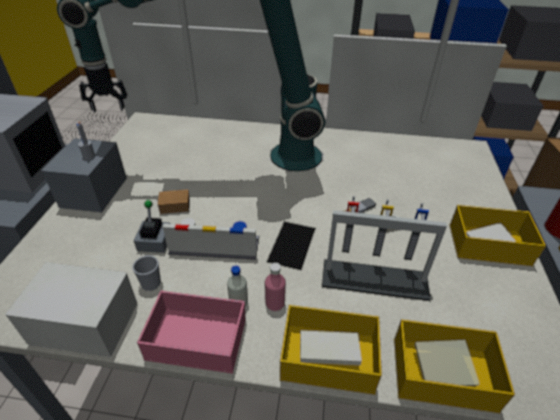

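The top view shows the rack at (357,213), with the white jar's blue lid at (328,212), the pink jar's white lid at (391,210) and the green ball at (446,212). The mat is at (266,230), and the files hang at (110,194) blue, (151,195) yellow and (191,197) red. All three files are present. In the scene view the tall items around the rack are well clear of it.

```bash
cat > meas.py <<'E'
from h import *
z=np.load("top.npz");p=z["p"].astype(int);X=z["X"];hsv=cv2.cvtColor(z["p"],cv2.COLOR_BGR2HSV)
v,u=np.mgrid[0:420,0:560]
def box(a,b,c,d): return (u>=a)&(u<=c)&(v>=b)&(v<=d)
def rep(n,m,f=np.nanmedian): 
    P=X[m]; print(n,m.sum(),np.round(f(P,axis=0),4), np.round(np.nanmin(P,0),3),np.round(np.nanmax(P,0),3)); return P
Z=X[...,2]
def rect(n,m):
    P=X[m][:,:2];P=P[np.isfinite(P).all(1)];r=cv2.minAreaRect((P*1000).astype(np.float32));print(n,len(P),"rect mm",np.round(r[0],1),np.round(r[1],1),round(r[2],2), "med z",round(float(np.nanmedian(X[m][:,2])),4))
rect("mat",box(235,185,297,273)&(p.max(2)<70)&(Z<.02))
rect("walltop",box(295,180,415,215)&(Z>.1)&(Z<.115))
rect("rib",box(295,215,415,245)&(Z>.014)&(Z<.03))
rect("blower",box(405,180,460,240)&(Z>.04)&(Z<.056))
rect("rail",box(85,155,235,215)&(Z>.222)&(Z<.236)&(hsv[...,1]<60))
for n,b in(("whitejar",(312,198,342,226)),("pinkjar",(378,198,405,222))):
    m=box(*b)&(Z>.085)&(Z<.1);P=rep(n,m);rect(n,m)
rep("ball",box(436,202,456,222)&(hsv[...,0]>45)&(hsv[...,0]<80)&(hsv[...,1]>120)&(Z>.07))
for n,b,h in(("blue",(98,180,125,210),(105,130)),("yellow",(140,180,165,210),(20,35)),("red",(180,182,205,212),(170,180))):
    hh=hsv[...,0];m=box(*b)&(((hh>=h[0])&(hh<=h[1]))|((n=="red")&(hh<8)))&(hsv[...,1]>120)&(Z>.19)
    rep(n,m);rect(n,m)
for n,b in(("bpatch",(300,180,345,240)),):
    pass
E
python3 meas.py
```

```text
mat 2641 rect mm [496.2  45.2] [105.8 186. ] 81.72 med z 0.0026
walltop 679 rect mm [ 558.8 -190.2] [ 41.2 266.9] 4.8 med z 0.1079
rib 426 rect mm [ 514.5 -202.8] [ 50.  284.9] 1.68 med z 0.0198
blower 579 rect mm [ 552.4 -369.9] [ 91.5 113.1] 3.79 med z 0.0491
rail 928 rect mm [552.5 299. ] [284.3  85. ] 89.39 med z 0.2293
whitejar 267 [ 0.5345 -0.1078  0.0928] [ 0.512 -0.145  0.085] [ 0.561 -0.07   0.099]
whitejar 267 rect mm [ 535.5 -108.9] [47.2 74.9] 3.72 med z 0.0928
pinkjar 270 [ 0.5458 -0.2633  0.0926] [ 0.523 -0.301  0.085] [ 0.573 -0.233  0.1  ]
pinkjar 270 rect mm [ 547.3 -268.9] [46.9 67.6] 4.35 med z 0.0926
ball 47 [ 0.5295 -0.3815  0.1496] [ 0.522 -0.39   0.144] [ 0.539 -0.374  0.154]
blue 43 [0.5387 0.3862 0.2279] [0.536 0.374 0.224] [0.543 0.402 0.232]
blue 43 rect mm [539.2 387.8] [27.8  7.3] 89.98 med z 0.2279
yellow 62 [0.538  0.2995 0.2276] [0.534 0.284 0.215] [0.543 0.314 0.235]
yellow 62 rect mm [538.9 299. ] [ 8.7 30.7] 1.91 med z 0.2276
red 56 [0.537  0.2081 0.2276] [0.534 0.195 0.217] [0.541 0.224 0.234]
red 56 rect mm [537.3 209.3] [ 7.5 29.6] 0.22 med z 0.2276
```

```bash
cat >> meas.py <<'E'
print("----")
def line(n,m):
    P=X[m][:,:2];P=P[np.isfinite(P).all(1)]
    for _ in range(4):
        a=np.polyfit(P[:,1],P[:,0],1);r=P[:,0]-np.polyval(a,P[:,1]);P=P[abs(r)<max(2*r.std(),.004)]
    print(n,len(P),"yaw deg",round(np.degrees(np.arctan(-a[0])),2),"x at y=-.19:",round(float(np.polyval(a,-.19)),4),"std",r.std(), "y",np.round(np.percentile(P[:,1],[0,2,50,98,100]),4))
line("wall",box(295,180,415,215)&(Z>.104)&(Z<.112))
line("rib",box(295,215,415,245)&(Z>.017)&(Z<.023))
hh=hsv[...,0]
for n,c in(("blue",(hh>105)&(hh<130)),("yellow",(hh>18)&(hh<35)),("red",(hh<8)|(hh>170))):
    for w,zz in(("wall",(Z>.103)&(Z<.113)),("front",Z<.03)):
        m=box(295,180,415,245)&c&(hsv[...,1]>110)&zz; rep(n+w,m)
E
python3 meas.py | sed -n '/----/,$p'
```

```text
----
wall 591 yaw deg 4.35 x at y=-.19: 0.5709 std 0.004321707713148957 y [-0.3219 -0.3162 -0.1905 -0.0613 -0.0561]
rib 248 yaw deg 4.33 x at y=-.19: 0.5101 std 0.002461987933036922 y [-0.3387 -0.3243 -0.1917 -0.0657 -0.0608]
bluewall 78 [ 0.5642 -0.1113  0.108 ] [ 0.558 -0.128  0.104] [ 0.572 -0.093  0.113]
bluefront 84 [ 0.4917 -0.1149  0.0082] [ 0.485 -0.135  0.002] [ 0.499 -0.098  0.016]
yellowwall 89 [ 0.5706 -0.1905  0.108 ] [ 0.562 -0.208  0.103] [ 0.579 -0.171  0.113]
yellowfront 89 [ 0.4979 -0.1953  0.0079] [ 0.489 -0.214  0.003] [ 0.506 -0.176  0.014]
redwall 94 [ 0.5763 -0.2696  0.108 ] [ 0.569 -0.29   0.103] [ 0.584 -0.252  0.113]
redfront 82 [ 0.5037 -0.2757  0.0078] [ 0.496 -0.294  0.003] [ 0.512 -0.258  0.016]
```

```bash
cat > plan.py <<'E'
import sys; from h import *
from scipy.spatial.transform import Rotation as R
def plan(*wps):
    "wps: x y z yaw(deg) world; prints shifts from the present pose"
    s=read_state();A=R.from_rotvec(s["tcp_rot"]);p=np.array(s["tool_pos"])
    ax=A.as_matrix()[:,0];yaw=np.degrees(np.arctan2(ax[1],ax[0]))
    print("t",round(float(s["time"]),2),"tcp",np.round(p,4),"yaw",round(yaw,2),"F",np.round(s["wrist_force"],1),"w",round(float(s["width"]),3),"g",round(float(s["grip_force"]),1))
    for w in wps:
        d=A.inv().apply(np.array(w[:3])-p);print(w,"-> d",np.round(d,4),"roll",round(yaw-w[3],1))
if __name__=="__main__":
    plan(*[list(map(float,a.split(","))) for a in sys.argv[1:]])
E
python3 plan.py .544,-.264,.2,4.3
```

```text
t 0.1 tcp [ 0.1856 -0.6483  0.2301] yaw 15.97 F [-0.2 -0.3 -0.2] w 1.001 g 0.0
[0.544, -0.264, 0.2, 4.3] -> d [ 0.4503 -0.2708  0.0307] roll 11.7
```

Emit:
step_arm --commands '[{"dx": 0.45, "dy": -0.271, "dz": 0.03, "roll": 11.7, "fingers": -1}, {"dx": 0.45, "dy": -0.271, "dz": 0.03, "roll": 11.7, "fingers": -1}, {"dx": 0.45, "dy": -0.271, "dz": 0.03, "roll": 11.7, "fingers": -1}, {"dx": 0.45, "dy": -0.271, "dz": 0.03, "roll": 11.7, "fingers": -1}, {"dx": 0.45, "dy": -0.271, "dz": 0.03, "roll": 11.7, "fingers": -1}, {"dx": 0.45, "dy": -0.271, "dz": 0.03, "roll": 11.7, "fingers": -1}, {"dx": 0.45, "dy": -0.271, "dz": 0.03, "roll": 11.7, "fingers": -1}, {"dx": 0.45, "dy": -0.271, "dz": 0.03, "roll": 11.7, "fingers": -1}]' --squeeze 40

```text
time: 1.1
tool_pos: [0.5269, -0.2819, 0.2023]
tcp_rot: [-3.139, -0.117, 0.001]
wrist_force: [-0.3, -0.6, 0.3]
width: 1.005
grip_force: 0.0
```

```bash
python3 plan.py .544,-.264,.2,4.3 .544,-.264,.05,4.3
```

```text
t 1.1 tcp [ 0.5269 -0.2819  0.2023] yaw 4.27 F [-0.3 -0.6  0.3] w 1.005 g 0.0
[0.544, -0.264, 0.2, 4.3] -> d [ 0.0184 -0.0166  0.0023] roll -0.0
[0.544, -0.264, 0.05, 4.3] -> d [ 0.0185 -0.0165  0.1523] roll -0.0
```

Emit:
step_arm --commands '[{"dx": 0.0185, "dy": -0.0165, "dz": 0.03}, {"dx": 0.0185, "dy": -0.0165, "dz": 0.03}, {"dx": 0.0185, "dy": -0.0165, "dz": 0.03}]'

```text
invalid input
```

```bash
cat > wl.py <<'E'
import sys; from h import *
# wrist look: save picture; report cluster with z in [z0,z1]
n,z0,z1=sys.argv[1],float(sys.argv[2]),float(sys.argv[3]);cam=sys.argv[4] if len(sys.argv)>4 else "wrist"
p,d,X=cloud(cam);cv2.imwrite(f"pics/{n}.png",p);np.savez(n+".npz",p=p,X=X)
m=((X[...,2]>z0)&(X[...,2]<z1)).astype(np.uint8)
k,l,st,c=cv2.connectedComponentsWithStats(m)
for i in range(1,k):
    if st[i,4]>40:
        P=X[l==i];r=cv2.minAreaRect((P[:,:2]*1000).astype(np.float32))
        print(st[i,4],np.round(c[i]),"med",np.round(np.median(P,0),4),"rect",np.round(r[0],1),np.round(r[1],1),round(r[2],1),"bgr",np.median(p[l==i],0))
E
python3 plan.py; python3 wl.py w1 .088 .098
```

```text
t 1.1 tcp [ 0.5269 -0.2819  0.2023] yaw 4.27 F [-0.3 -0.6  0.3] w 1.005 g 0.0
73 [ 36. 119.] med [ 0.5729 -0.121   0.0933] rect [ 572.9 -121.1] [ 0.3 47.5] 4.3 bgr [65. 56. 50.]
55 [101. 119.] med [ 0.5762 -0.1638  0.0936] rect [ 576.3 -164.6] [ 0.3 37.2] 4.9 bgr [70. 71. 72.]
57 [197. 119.] med [ 0.581  -0.2267  0.0942] rect [ 581.1 -227.1] [ 0.3 35.9] 4.2 bgr [72. 74. 73.]
59 [321. 119.] med [ 0.5872 -0.3074  0.0948] rect [ 587.2 -307.1] [ 0.2 34.6] 4.2 bgr [72. 74. 74.]
3041 [ 29. 175.] med [ 0.5342 -0.1118  0.0929] rect [ 533.2 -111.4] [40.5 42.2] 79.9 bgr [91. 46. 24.]
2933 [253. 176.] med [ 0.5456 -0.2654  0.093 ] rect [ 545.  -265.3] [41.9 41.5] 4.2 bgr [123. 129. 126.]
137 [420. 181.] med [ 0.5509 -0.3796  0.0928] rect [ 550.3 -380.5] [ 6. 11.] 36.4 bgr [69. 66. 65.]
```

Emit:
step_arm --commands '[{"dx": 0.019, "dy": -0.0155, "dz": 0.02, "roll": 0, "fingers": -1}, {"dx": 0.019, "dy": -0.0155, "dz": 0.07, "roll": 0, "fingers": -1}, {"dx": 0.019, "dy": -0.0155, "dz": 0.12, "roll": 0, "fingers": -1}, {"dx": 0.019, "dy": -0.0155, "dz": 0.152, "roll": 0, "fingers": -1}, {"dx": 0.019, "dy": -0.0155, "dz": 0.152, "roll": 0, "fingers": 1}, {"dx": 0.019, "dy": -0.0155, "dz": 0.152, "roll": 0, "fingers": 1}, {"dx": 0.019, "dy": -0.0155, "dz": 0.152, "roll": 0, "fingers": 1}, {"dx": 0.019, "dy": -0.0155, "dz": 0.152, "roll": 0, "fingers": 1}]' --squeeze 40

```text
time: 2.15
tool_pos: [0.5452, -0.2676, 0.0528]
tcp_rot: [3.138, 0.117, 0.005]
wrist_force: [-0.5, 0.3, 1.9]
width: 0.49
grip_force: 40.5
```

```bash
python3 plan.py .545,-.265,.2,4.3 .447,.052,.2,4.3 .447,.052,.045,4.3
```

```text
t 2.15 tcp [ 0.5452 -0.2676  0.0528] yaw 4.27 F [-0.5  0.3  1.9] w 0.49 g 40.5
[0.545, -0.265, 0.2, 4.3] -> d [ 0.0005 -0.0023 -0.1472] roll -0.0
[0.447, 0.052, 0.2, 4.3] -> d [-0.0737 -0.3257 -0.148 ] roll -0.0
[0.447, 0.052, 0.045, 4.3] -> d [-0.0741 -0.326   0.007 ] roll -0.0
```

Emit:
step_arm --commands '[{"dx": 0, "dy": 0, "dz": -0.05, "roll": 0, "fingers": 1}, {"dx": 0, "dy": 0, "dz": -0.1, "roll": 0, "fingers": 1}, {"dx": 0, "dy": 0, "dz": -0.14, "roll": 0, "fingers": 1}, {"dx": -0.013, "dy": -0.055, "dz": -0.14, "roll": 0, "fingers": 1}, {"dx": -0.026, "dy": -0.11, "dz": -0.14, "roll": 0, "fingers": 1}, {"dx": -0.038, "dy": -0.165, "dz": -0.14, "roll": 0, "fingers": 1}, {"dx": -0.05, "dy": -0.22, "dz": -0.14, "roll": 0, "fingers": 1}, {"dx": -0.063, "dy": -0.275, "dz": -0.14, "roll": 0, "fingers": 1}]'

```text
time: 3.15
tool_pos: [0.4597, 0.0042, 0.1913]
tcp_rot: [-3.139, -0.116, -0.002]
wrist_force: [0.3, -0.0, -2.5]
width: 0.49
grip_force: 41.0
```

```bash
python3 plan.py .447,.052,.12,4.3 .447,.052,.0485,4.3
```

```text
t 3.15 tcp [0.4597 0.0042 0.1913] yaw 4.24 F [ 0.3 -0.  -2.5] w 0.49 g 41.0
[0.447, 0.052, 0.12, 4.3] -> d [-0.0092 -0.0486  0.0712] roll -0.1
[0.447, 0.052, 0.0485, 4.3] -> d [-0.0093 -0.0486  0.1427] roll -0.1
```

Emit:
step_arm --commands '[{"dx": -0.0095, "dy": -0.0486, "dz": 0.0, "roll": 0, "fingers": 1}, {"dx": -0.0095, "dy": -0.0486, "dz": 0.05, "roll": 0, "fingers": 1}, {"dx": -0.0095, "dy": -0.0486, "dz": 0.1, "roll": 0, "fingers": 1}, {"dx": -0.0095, "dy": -0.0486, "dz": 0.13, "roll": 0, "fingers": 1}, {"dx": -0.0095, "dy": -0.0486, "dz": 0.14, "roll": 0, "fingers": 1}, {"dx": -0.0095, "dy": -0.0486, "dz": 0.142, "roll": 0, "fingers": 1}, {"dx": -0.0095, "dy": -0.0486, "dz": 0.142, "roll": 0, "fingers": 1}]'

```text
time: 4.03
tool_pos: [0.4489, 0.0505, 0.0503]
tcp_rot: [-3.139, -0.117, -0.004]
wrist_force: [0.5, -0.1, -1.9]
width: 0.49
grip_force: 41.3
```

```bash
python3 plan.py
```

```text
t 4.03 tcp [0.4489 0.0505 0.0503] yaw 4.26 F [ 0.5 -0.1 -1.9] w 0.49 g 41.3
```

Emit:
step_arm --commands '[{"dx": 0, "dy": 0, "dz": 0.002, "roll": 0, "fingers": 1}, {"dx": 0, "dy": 0, "dz": 0.003, "roll": 0, "fingers": 1}, {"dx": 0, "dy": 0, "dz": 0.003, "roll": 0, "fingers": -1}, {"dx": 0, "dy": 0, "dz": 0.003, "roll": 0, "fingers": -1}, {"dx": 0, "dy": 0, "dz": 0.003, "roll": 0, "fingers": -1}, {"dx": 0, "dy": 0, "dz": 0.003, "roll": 0, "fingers": -1}, {"dx": 0, "dy": 0, "dz": -0.04, "roll": 0, "fingers": -1}, {"dx": 0, "dy": 0, "dz": -0.1, "roll": 0, "fingers": -1}]'

```text
time: 5.03
tool_pos: [0.4452, 0.0504, 0.1477]
tcp_rot: [3.139, 0.117, -0.009]
wrist_force: [0.7, 0.4, -1.4]
width: 1.003
grip_force: 0.0
```

```bash
python3 plan.py .5335,-.1105,.2,4.3
```

```text
t 5.03 tcp [0.4452 0.0504 0.1477] yaw 4.27 F [ 0.7  0.4 -1.4] w 1.003 g 0.0
[0.5335, -0.1105, 0.2, 4.3] -> d [ 0.0758  0.167  -0.0527] roll -0.0
```

Emit:
step_arm --commands '[{"dx": 0, "dy": 0.01, "dz": -0.053, "roll": 0, "fingers": -1}, {"dx": 0.076, "dy": 0.167, "dz": -0.053, "roll": 0, "fingers": -1}, {"dx": 0.076, "dy": 0.167, "dz": -0.053, "roll": 0, "fingers": -1}, {"dx": 0.076, "dy": 0.167, "dz": -0.053, "roll": 0, "fingers": -1}, {"dx": 0.076, "dy": 0.167, "dz": -0.053, "roll": 0, "fingers": -1}]'

```text
time: 5.65
tool_pos: [0.5368, -0.1132, 0.2015]
tcp_rot: [3.139, 0.111, 0.0]
wrist_force: [-0.1, 1.4, 0.4]
width: 1.0
grip_force: 0.0
```

```bash
python3 wl.py w2 .088 .1; python3 plan.py .5335,-.1105,.05,4.3
```

```text
1038 [375. 153.] med [ 0.5775 -0.1768  0.0939] rect [ 577.6 -179.2] [  0.9 249. ] 4.4 bgr [79. 80. 80.]
2725 [270. 207.] med [ 0.5344 -0.1098  0.093 ] rect [ 533.1 -109.6] [41.4 41.8] 3.8 bgr [171.  88.  45.]
1091 [ 56. 294.] med [0.4502 0.0508 0.0884] rect [450.2  51.3] [41.4 40.8] 84.1 bgr [189. 188. 189.]
t 5.7 tcp [ 0.5357 -0.1115  0.2012] yaw 4.12 F [-1.1  0.4 -0.3] w 1.001 g 0.0
[0.5335, -0.1105, 0.05, 4.3] -> d [-0.0019 -0.001   0.1512] roll -0.2
```

Emit:
step_arm --commands '[{"dx": 0, "dy": 0, "dz": 0.05, "roll": 0, "fingers": -1}, {"dx": 0, "dy": 0, "dz": 0.1, "roll": 0, "fingers": -1}, {"dx": 0, "dy": 0, "dz": 0.15, "roll": 0, "fingers": -1}, {"dx": 0, "dy": 0, "dz": 0.15, "roll": 0, "fingers": -1}, {"dx": 0, "dy": 0, "dz": 0.15, "roll": 0, "fingers": 1}, {"dx": 0, "dy": 0, "dz": 0.15, "roll": 0, "fingers": 1}, {"dx": 0, "dy": 0, "dz": 0.15, "roll": 0, "fingers": 1}, {"dx": 0, "dy": 0, "dz": 0.15, "roll": 0, "fingers": 1}]'

```text
time: 6.7
tool_pos: [0.5379, -0.1105, 0.0547]
tcp_rot: [3.139, 0.117, 0.008]
wrist_force: [-0.4, 2.2, 8.0]
width: 0.493
grip_force: 39.9
```

```bash
python3 plan.py .545,.038,.2,4.3
```

```text
t 6.7 tcp [ 0.5379 -0.1105  0.0547] yaw 4.26 F [-0.4  2.2  8. ] w 0.493 g 39.9
[0.545, 0.038, 0.2, 4.3] -> d [ 0.0188 -0.1474 -0.1453] roll -0.0
```

Emit:
step_arm --commands '[{"dx": 0, "dy": 0, "dz": -0.05, "roll": 0, "fingers": 1}, {"dx": 0, "dy": 0, "dz": -0.1, "roll": 0, "fingers": 1}, {"dx": 0, "dy": 0, "dz": -0.13, "roll": 0, "fingers": 1}, {"dx": 0.006, "dy": -0.05, "dz": -0.13, "roll": 0, "fingers": 1}, {"dx": 0.012, "dy": -0.1, "dz": -0.13, "roll": 0, "fingers": 1}, {"dx": 0.019, "dy": -0.147, "dz": -0.13, "roll": 0, "fingers": 1}, {"dx": 0.019, "dy": -0.147, "dz": -0.09, "roll": 0, "fingers": 1}, {"dx": 0.019, "dy": -0.147, "dz": -0.04, "roll": 0, "fingers": 1}]'

```text
time: 7.7
tool_pos: [0.5455, 0.0386, 0.0931]
tcp_rot: [3.139, 0.12, 0.009]
wrist_force: [0.7, -0.4, -3.5]
width: 0.491
grip_force: 43.2
```

Emit:
step_arm --commands '[{"dx": 0, "dy": 0, "dz": 0.03, "roll": 0, "fingers": 1}, {"dx": 0, "dy": 0, "dz": 0.04, "roll": 0, "fingers": 1}, {"dx": 0, "dy": 0, "dz": 0.04, "roll": 0, "fingers": 1}]'

```text
time: 8.07
tool_pos: [0.5441, 0.0376, 0.0523]
tcp_rot: [3.139, 0.117, 0.001]
wrist_force: [0.4, 0.7, -1.6]
width: 0.489
grip_force: 43.1
```

```bash
python3 plan.py
```

```text
t 8.07 tcp [0.5441 0.0376 0.0523] yaw 4.27 F [ 0.4  0.7 -1.6] w 0.489 g 43.1
```

Emit:
step_arm --commands '[{"dx": 0, "dy": 0, "dz": 0.003, "roll": 0, "fingers": 1}, {"dx": 0, "dy": 0, "dz": 0.003, "roll": 0, "fingers": -1}, {"dx": 0, "dy": 0, "dz": 0.003, "roll": 0, "fingers": -1}, {"dx": 0, "dy": 0, "dz": 0.003, "roll": 0, "fingers": -1}, {"dx": 0, "dy": 0, "dz": 0.003, "roll": 0, "fingers": -1}, {"dx": 0, "dy": 0, "dz": -0.05, "roll": 0, "fingers": -1}, {"dx": 0, "dy": 0, "dz": -0.11, "roll": 0, "fingers": -1}, {"dx": 0, "dy": 0, "dz": -0.17, "roll": 0, "fingers": -1}]'

```text
time: 9.07
tool_pos: [0.5432, 0.0376, 0.2233]
tcp_rot: [3.139, 0.117, -0.001]
wrist_force: [1.7, -1.1, -0.5]
width: 1.002
grip_force: 0.0
```

```bash
python3 plan.py .52,.209,.36,-.5
```

```text
t 9.07 tcp [0.5432 0.0376 0.2233] yaw 4.28 F [ 1.7 -1.1 -0.5] w 1.002 g 0.0
[0.52, 0.209, 0.36, -0.5] -> d [-0.0104 -0.1726 -0.1367] roll 4.8
```

Emit:
step_arm --commands '[{"dx": -0.0104, "dy": -0.0, "dz": -0.06, "roll": 4.8, "fingers": -1}, {"dx": -0.0104, "dy": -0.0, "dz": -0.12, "roll": 4.8, "fingers": -1}, {"dx": -0.0104, "dy": -0.172, "dz": -0.137, "roll": 4.8, "fingers": -1}, {"dx": -0.0104, "dy": -0.172, "dz": -0.137, "roll": 4.8, "fingers": -1}, {"dx": -0.0104, "dy": -0.172, "dz": -0.137, "roll": 4.8, "fingers": -1}, {"dx": -0.0104, "dy": -0.172, "dz": -0.137, "roll": 4.8, "fingers": -1}]'

```text
time: 9.82
tool_pos: [0.5199, 0.2114, 0.359]
tcp_rot: [-3.141, 0.007, -0.0]
wrist_force: [0.1, -0.7, 0.3]
width: 1.0
grip_force: 0.0
```

```bash
python3 wl.py w3 .2 .235; python3 plan.py; python3 wl.py t1 .08 .096 top | grep -v "e"xx
```

```text
12102 [168. 126.] med [0.5827 0.2952 0.2293] rect [551.6 282. ] [252.1  84.1] 89.6 bgr [107. 107. 105.]
t 9.88 tcp [0.5201 0.2096 0.3587] yaw -0.35 F [ 0.5  0.2 -0.4] w 0.995 g 0.0
611 [103.  71.] med [0.918  0.5004 0.0878] rect [859.8 450.3] [153.7 224.2] 0.1 bgr [ 45. 141. 162.]
754 [216.  83.] med [0.8669 0.1844 0.088 ] rect [860.5 180.6] [154.6 221.1] 0.4 bgr [ 48. 146. 170.]
327 [447. 110.] med [ 0.7807 -0.4082  0.0886] rect [ 806.7 -411.3] [269.1 128.1] 54.3 bgr [91. 93. 91.]
126 [312. 136.] med [ 0.7218 -0.0639  0.0901] rect [731.5 -70.3] [50.9 44.1] 84.2 bgr [147.5 156.5 152. ]
75 [274. 143.] med [0.7022 0.0303 0.0907] rect [709.4  26.5] [27.7 53.4] 3.8 bgr [110. 103. 134.]
231 [268. 207.] med [0.5406 0.0389 0.0872] rect [540.6  39.2] [41.9 41.1] 46.3 bgr [178. 102.  67.]
63 [332. 201.] med [ 0.5593 -0.1218  0.0884] rect [ 558.9 -119.2] [  4.4 128.3] 2.7 bgr [109. 111. 110.]
66 [436. 206.] med [ 0.5552 -0.3767  0.0838] rect [ 553.5 -380. ] [20.5 31.3] 0.5 bgr [83. 84. 82.]
443 [ 40. 257.] med [0.4071 0.5608 0.0883] rect [400.9 619.9] [150.4 145.7] 1.3 bgr [ 47. 160. 185.]
236 [261. 244.] med [0.4493 0.0528 0.0876] rect [450.   53.1] [41.9 39.4] 2.1 bgr [193. 194. 192.]
286 [533. 293.] med [ 0.3472 -0.6092  0.088 ] rect [ 349.8 -609. ] [199.   7.] 0.3 bgr [77.5 78.  75.5]
98 [277. 412.] med [0.0614 0.0042 0.0877] rect [55.9  2.8] [ 26.1 104.4] 1.6 bgr [49.  50.5 42. ]
```

View pics/w3.png

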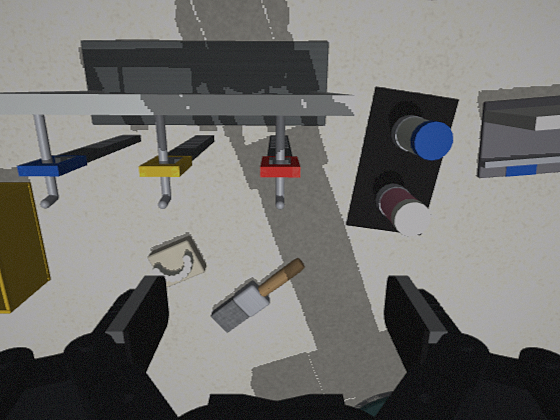

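The wrist view shows the blue eye at (52,163), yellow at (165,165) and red at (280,166), each on its hook. Both jars stand upright on the mat.

```bash
python3 - <<'E'
from h import *
z=np.load("w3.npz");X=z["X"];hsv=cv2.cvtColor(z["p"],cv2.COLOR_BGR2HSV);hh=hsv[...,0]
u=np.mgrid[0:420,0:560][1];v=np.mgrid[0:420,0:560][0]
for n,c in(("blue",(hh>105)&(hh<130)),("yellow",(hh>18)&(hh<35)),("red",(hh<8)|(hh>170))):
    m=c&(hsv[...,1]>120)&(X[...,2]>.222)&(v<190)&(u<310);P=X[m];r=cv2.minAreaRect((P[:,:2]*1000).astype(np.float32));print(n,m.sum(),np.round(np.median(P,0),4),np.round(r[0],1),np.round(r[1],1),r[2])
E
python3 plan.py .538,.209,.1875,-.5
```

```text
blue 518 [0.5401 0.3864 0.2282] [539.8 387.8] [31.  8.] 89.22148132324219
yellow 512 [0.5395 0.2972 0.2282] [538.9 297.8] [30.   8.5] 89.36629486083984
red 476 [0.5389 0.2078 0.2281] [538.4 208. ] [29.3  8. ] 89.53214263916016
t 9.93 tcp [0.5202 0.2085 0.3585] yaw -0.44 F [-0.7  0.2  0.5] w 1.0 g 0.0
[0.538, 0.209, 0.1875, -0.5] -> d [ 0.0179 -0.0008  0.171 ] roll 0.1
```

Emit:
step_arm --commands '[{"dx": 0.0185, "dy": 0.0, "dz": 0.05, "roll": 0, "fingers": -1}, {"dx": 0.0185, "dy": 0.0, "dz": 0.1, "roll": 0, "fingers": -1}, {"dx": 0.0185, "dy": 0.0, "dz": 0.14, "roll": 0, "fingers": -1}, {"dx": 0.0185, "dy": 0.0, "dz": 0.172, "roll": 0, "fingers": -1}, {"dx": 0.0185, "dy": 0.0, "dz": 0.172, "roll": 0, "fingers": 1}, {"dx": 0.0185, "dy": 0.0, "dz": 0.172, "roll": 0, "fingers": 1}, {"dx": 0.0185, "dy": 0.0, "dz": 0.172, "roll": 0, "fingers": 1}, {"dx": 0.0185, "dy": 0.0, "dz": 0.172, "roll": 0, "fingers": 1}]' --squeeze 50

```text
time: 10.92
tool_pos: [0.5404, 0.2083, 0.1892]
tcp_rot: [-3.141, 0.014, -0.006]
wrist_force: [0.1, -1.6, 4.6]
width: 0.344
grip_force: 49.1
```

```bash
python3 plan.py
```

```text
t 10.93 tcp [0.5404 0.2083 0.1892] yaw -0.53 F [ 0.1 -1.6  4.6] w 0.344 g 49.1
```

Emit:
step_arm --commands '[{"dx": 0, "dy": 0, "dz": -0.008, "roll": 0, "fingers": 1}, {"dx": 0, "dy": 0, "dz": -0.0175, "roll": 0, "fingers": 1}, {"dx": 0, "dy": 0, "dz": -0.0175, "roll": 0, "fingers": 1}, {"dx": 0, "dy": 0, "dz": -0.0175, "roll": 0, "fingers": 1}]'

```text
time: 11.42
tool_pos: [0.5387, 0.2083, 0.2041]
tcp_rot: [3.141, -0.014, -0.0]
wrist_force: [-0.2, -0.2, -1.9]
width: 0.344
grip_force: 49.4
```

```bash
python3 plan.py .49,.208,.205,-.5
```

```text
t 11.43 tcp [0.5387 0.2083 0.2041] yaw -0.51 F [-0.2 -0.2 -1.9] w 0.344 g 49.4
[0.49, 0.208, 0.205, -0.5] -> d [-0.0487  0.0007 -0.0009] roll -0.0
```

Emit:
step_arm --commands '[{"dx": 0, "dy": 0, "dz": -0.001, "roll": 0, "fingers": 1}, {"dx": -0.015, "dy": 0, "dz": -0.001, "roll": 0, "fingers": 1}, {"dx": -0.03, "dy": 0, "dz": -0.001, "roll": 0, "fingers": 1}, {"dx": -0.045, "dy": 0, "dz": -0.001, "roll": 0, "fingers": 1}, {"dx": -0.06, "dy": 0, "dz": -0.001, "roll": 0, "fingers": 1}, {"dx": -0.07, "dy": 0, "dz": -0.001, "roll": 0, "fingers": 1}, {"dx": -0.07, "dy": 0, "dz": -0.001, "roll": 0, "fingers": 1}]'

```text
time: 12.3
tool_pos: [0.4682, 0.2089, 0.2054]
tcp_rot: [-3.141, 0.013, -0.001]
wrist_force: [-0.2, -0.7, -1.9]
width: 0.343
grip_force: 49.4
```

```bash
python3 plan.py .469,.208,.29,-.5 .515,-.275,.29,4.3 
```

```text
t 12.3 tcp [0.4682 0.2089 0.2054] yaw -0.49 F [-0.2 -0.7 -1.9] w 0.343 g 49.4
[0.469, 0.208, 0.29, -0.5] -> d [ 0.0008  0.0009 -0.0846] roll 0.0
[0.515, -0.275, 0.29, 4.3] -> d [ 0.051   0.4835 -0.0846] roll -4.8
```

Emit:
step_arm --commands '[{"dx": 0, "dy": 0, "dz": -0.02, "roll": 0, "fingers": 1}, {"dx": 0, "dy": 0, "dz": -0.05, "roll": 0, "fingers": 1}, {"dx": 0.002, "dy": 0.02, "dz": -0.085, "roll": 0, "fingers": 1}, {"dx": 0.006, "dy": 0.06, "dz": -0.09, "roll": -1, "fingers": 1}, {"dx": 0.012, "dy": 0.115, "dz": -0.09, "roll": -2, "fingers": 1}, {"dx": 0.018, "dy": 0.17, "dz": -0.09, "roll": -3, "fingers": 1}, {"dx": 0.024, "dy": 0.225, "dz": -0.09, "roll": -4, "fingers": 1}, {"dx": 0.03, "dy": 0.28, "dz": -0.09, "roll": -4.8, "fingers": 1}]'

```text
time: 13.3
tool_pos: [0.4969, -0.0734, 0.2957]
tcp_rot: [3.139, 0.118, 0.002]
wrist_force: [1.2, -0.6, -2.3]
width: 0.341
grip_force: 49.8
```

```bash
python3 plan.py .529,-.274,.295,4.3 
```

```text
t 13.3 tcp [ 0.4969 -0.0734  0.2957] yaw 4.29 F [ 1.2 -0.6 -2.3] w 0.341 g 49.8
[0.529, -0.274, 0.295, 4.3] -> d [0.017  0.2024 0.0008] roll -0.0
```

Emit:
step_arm --commands '[{"dx": 0.004, "dy": 0.05, "dz": 0, "roll": 0, "fingers": 1}, {"dx": 0.008, "dy": 0.1, "dz": 0, "roll": 0, "fingers": 1}, {"dx": 0.013, "dy": 0.15, "dz": 0, "roll": 0, "fingers": 1}, {"dx": 0.016, "dy": 0.185, "dz": 0, "roll": 0, "fingers": 1}, {"dx": 0.017, "dy": 0.202, "dz": 0, "roll": 0, "fingers": 1}, {"dx": 0.017, "dy": 0.202, "dz": 0.02, "roll": 0, "fingers": 1}, {"dx": 0.017, "dy": 0.202, "dz": 0.03, "roll": 0, "fingers": 1}, {"dx": 0.017, "dy": 0.202, "dz": 0.03, "roll": 0, "fingers": 1}]'

```text
time: 14.3
tool_pos: [0.5272, -0.2696, 0.2629]
tcp_rot: [-3.137, -0.119, 0.005]
wrist_force: [0.4, -1.0, -2.5]
width: 0.344
grip_force: 49.9
```

```bash
python3 plan.py .529,-.274,.159,4.3; python3 - <<'E'
from h import *
p,d,X=cloud("wrist");cv2.imwrite("pics/w4.png",p);np.savez("w4.npz",p=p,X=X)
p2,d2,X2=cloud("scene");np.savez("s4.npz",p=p2,X=X2)
q=cv2.resize(p2[150:270,100:280],None,fx=3,fy=3)
cv2.imwrite("pics/c4.png",np.vstack([cv2.resize(p,(420,315)),cv2.resize(q,(420,280))]))
E
```

```text
t 14.3 tcp [ 0.5272 -0.2696  0.2629] yaw 4.36 F [ 0.4 -1.  -2.5] w 0.344 g 49.9
[0.529, -0.274, 0.159, 4.3] -> d [0.0018 0.0048 0.1039] roll 0.1
```

View pics/c4.png

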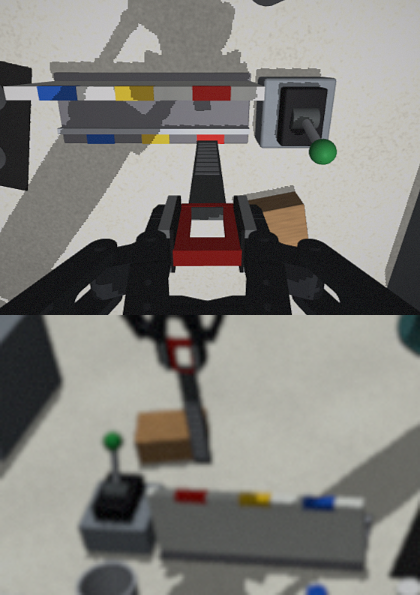

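The file hangs from the gripper above the red bay: eye at about (207,235), foot at about (207,145) in the wrist half. I'll measure its tilt next.

```bash
cat > tilt.py <<'E'
from h import *; import sys
z=np.load(sys.argv[1]);X=z["X"]; s=read_state();t=np.array(s["tool_pos"])
cx,sx=np.cos(np.radians(4.3)),np.sin(np.radians(4.3)) if len(sys.argv)<3 else 0
D=X-t;a=D[...,0]*cx+D[...,1]*sx;b=-D[...,0]*sx+D[...,1]*cx
m=(abs(b)<.02)&(abs(a)<.045)&(X[...,2]>.1-.0)&(X[...,2]<t[2]-.0)
A,B,Z=a[m],b[m],X[...,2][m]
for lo in np.arange(.1,.28,.02):
    k=(Z>=lo)&(Z<lo+.02)
    if k.sum()>5: print(round(lo,3),k.sum(),"dx",np.round(np.percentile(A[k],[5,50,95]),4),"dy",np.round(np.percentile(B[k],[2,50,98]),4),Z[k].min().round(3))
E
python3 tilt.py w4.npz
```

```text
0.1 287 dx [-0.0005  0.043   0.0446] dy [-0.0188  0.0006  0.0187] 0.107
0.12 184 dx [-0.0005 -0.0001  0.0003] dy [-0.0095  0.0013  0.0115] 0.12
0.14 260 dx [-0.0003  0.0001  0.0005] dy [-0.0097  0.0005  0.0114] 0.14
0.16 306 dx [-0.0002  0.0002  0.0006] dy [-0.0098  0.0011  0.0113] 0.16
0.18 394 dx [-0.0001  0.0004  0.0008] dy [-0.0098  0.0004  0.0112] 0.18
0.2 519 dx [0.     0.0004 0.0009] dy [-0.0099  0.0008  0.0112] 0.2
0.22 689 dx [0.     0.0005 0.0009] dy [-0.01    0.0007  0.011 ] 0.22
0.24 956 dx [0.0002 0.0006 0.0011] dy [-0.0107  0.0006  0.0119] 0.24
0.26 998 dx [-0.0065 -0.0013  0.0012] dy [-0.0133  0.0002  0.0137] 0.26
```

Emit:
step_arm --commands '[{"dx": 0.004, "dy": 0, "dz": 0.0, "roll": 0, "fingers": 1}, {"dx": 0.004, "dy": 0, "dz": 0.03, "roll": 0, "fingers": 1}, {"dx": 0.004, "dy": 0, "dz": 0.06, "roll": 0, "fingers": 1}, {"dx": 0.004, "dy": 0, "dz": 0.085, "roll": 0, "fingers": 1}, {"dx": 0.004, "dy": 0, "dz": 0.095, "roll": 0, "fingers": 1}, {"dx": 0.004, "dy": 0, "dz": 0.095, "roll": 0, "fingers": 1}]'

```text
time: 15.15
tool_pos: [0.5324, -0.2711, 0.1702]
tcp_rot: [-3.139, -0.117, 0.001]
wrist_force: [0.1, 0.5, -1.7]
width: 0.344
grip_force: 49.9
```

```bash
python3 plan.py .533,-.274,.159,4.3
```

```text
t 15.15 tcp [ 0.5324 -0.2711  0.1702] yaw 4.28 F [ 0.1  0.5 -1.7] w 0.344 g 49.9
[0.533, -0.274, 0.159, 4.3] -> d [0.0004 0.003  0.0112] roll -0.0
```

Emit:
step_arm --commands '[{"dx": 0, "dy": 0.002, "dz": 0.005, "roll": 0, "fingers": 1}, {"dx": 0, "dy": 0.002, "dz": 0.009, "roll": 0, "fingers": 1}, {"dx": 0, "dy": 0.002, "dz": 0.011, "roll": 0, "fingers": 1}, {"dx": 0, "dy": 0.002, "dz": 0.011, "roll": 0, "fingers": 1}]'

```text
time: 15.65
tool_pos: [0.5324, -0.2733, 0.1592]
tcp_rot: [-3.139, -0.117, 0.0]
wrist_force: [0.1, 0.3, -3.0]
width: 0.34
grip_force: 50.0
```

```bash
python3 plan.py
```

```text
t 15.65 tcp [ 0.5324 -0.2733  0.1592] yaw 4.27 F [ 0.1  0.3 -3. ] w 0.34 g 50.0
```

Emit:
step_arm --commands '[{"dx": 0, "dy": 0, "dz": 0.0015, "roll": 0, "fingers": 1}, {"dx": 0, "dy": 0, "dz": 0.0025, "roll": 0, "fingers": 1}, {"dx": 0, "dy": 0, "dz": 0.0025, "roll": 0, "fingers": 1}]'

```text
time: 16.02
tool_pos: [0.5332, -0.2735, 0.159]
tcp_rot: [3.139, 0.117, 0.003]
wrist_force: [-1.4, 1.0, 6.0]
width: 0.343
grip_force: 51.0
```

Emit:
step_arm --commands '[{"dx": -0.002, "dy": 0, "dz": 0, "roll": 0, "fingers": 1}, {"dx": -0.004, "dy": 0, "dz": 0, "roll": 0, "fingers": 1}, {"dx": -0.006, "dy": 0, "dz": 0, "roll": 0, "fingers": 1}, {"dx": -0.007, "dy": 0, "dz": 0, "roll": 0, "fingers": 1}, {"dx": -0.007, "dy": 0, "dz": 0, "roll": 0, "fingers": 1}]'

```text
time: 16.65
tool_pos: [0.528, -0.2741, 0.159]
tcp_rot: [3.138, 0.116, 0.009]
wrist_force: [3.0, 2.8, 6.2]
width: 0.344
grip_force: 50.8
```

Emit:
step_arm --commands '[{"dx": 0.0, "dy": 0, "dz": 0, "roll": 0, "fingers": 1}, {"dx": 0.006, "dy": 0, "dz": 0, "roll": 0, "fingers": 1}, {"dx": 0.012, "dy": 0, "dz": 0, "roll": 0, "fingers": 1}, {"dx": 0.018, "dy": 0, "dz": 0.0005, "roll": 0, "fingers": 1}]' --squeeze 20

```text
time: 17.15
tool_pos: [0.5434, -0.273, 0.1583]
tcp_rot: [3.138, 0.118, -0.001]
wrist_force: [-2.8, 0.8, 10.9]
width: 0.343
grip_force: 51.4
```

```bash
python3 plan.py; python3 - <<'E'
from h import *
p,d,X=cloud("wrist");cv2.imwrite("pics/w5.png",p);np.savez("w5.npz",p=p,X=X)
E
python3 - <<'E'
import re
s=open('tilt.py').read().replace(">.1-.0",">.02").replace("arange(.1,","arange(.02,")
open('tilt.py','w').write(s)
E
python3 tilt.py w5.npz
```

```text
t 17.15 tcp [ 0.5434 -0.273   0.1583] yaw 4.3 F [-2.8  0.8 10.9] w 0.343 g 51.4
0.02 463 dx [-0.0286 -0.0081  0.0405] dy [-0.0192 -0.0001  0.019 ] 0.02
0.04 486 dx [-0.0079  0.0402  0.0405] dy [-0.0184 -0.0001  0.0185] 0.04
0.06 626 dx [-0.0067  0.0402  0.0405] dy [-0.0186 -0.0002  0.0187] 0.06
0.08 772 dx [-0.0054  0.0402  0.0406] dy [-0.0184 -0.0002  0.0183] 0.08
0.1 2768 dx [-0.0037  0.0326  0.0406] dy [-0.0189 -0.0002  0.019 ] 0.1
0.12 653 dx [-0.003  -0.0023 -0.0016] dy [-0.011  -0.0003  0.0102] 0.12
0.14 1014 dx [-0.0046 -0.0011 -0.0002] dy [-0.0129 -0.0007  0.0123] 0.14
```

Emit:
step_arm --commands '[{"dx": 0.0, "dy": 0, "dz": -0.003, "roll": 0, "fingers": 1}, {"dx": -0.006, "dy": 0, "dz": -0.003, "roll": 0, "fingers": 1}, {"dx": -0.01, "dy": 0, "dz": -0.003, "roll": 0, "fingers": 1}, {"dx": -0.01, "dy": 0, "dz": 0.002, "roll": 0, "fingers": 1}, {"dx": -0.01, "dy": 0, "dz": 0.003, "roll": 0, "fingers": 1}]' --squeeze 20

```text
time: 17.82
tool_pos: [0.5358, -0.2735, 0.1583]
tcp_rot: [3.138, 0.116, 0.009]
wrist_force: [-1.0, 4.5, 20.8]
width: 0.343
grip_force: 52.6
```

```bash
python3 plan.py
```

```text
t 17.82 tcp [ 0.5358 -0.2735  0.1583] yaw 4.23 F [-1.   4.5 20.8] w 0.343 g 52.6
```

Emit:
step_arm --commands '[{"dx": 0.006, "dy": 0, "dz": 0.0005, "roll": 0, "fingers": 1}, {"dx": 0.012, "dy": 0, "dz": 0.001, "roll": 0, "fingers": 1}, {"dx": 0.018, "dy": 0, "dz": 0.002, "roll": 0, "fingers": 1}, {"dx": 0.024, "dy": 0, "dz": 0.003, "roll": 0, "fingers": 1}]'

```text
time: 18.32
tool_pos: [0.5593, -0.2719, 0.1548]
tcp_rot: [3.138, 0.116, 0.007]
wrist_force: [-0.3, 2.8, 16.1]
width: 0.34
grip_force: 52.5
```

```bash
python3 plan.py; python3 - <<'E'
from h import *
p,d,X=cloud("wrist");cv2.imwrite("pics/w6.png",p);np.savez("w6.npz",p=p,X=X)
E
cat > lean.py <<'E'
from h import *; import sys
# front face of a file in rack frame near rack y=sys.argv[2]: foot front-edge x and tilt
X=np.load(sys.argv[1])["X"];y0=float(sys.argv[2]);a=np.radians(4.34)
D=X-np.array([.539,-.193,0]);x=D[...,0]*np.cos(a)+D[...,1]*np.sin(a);y=-D[...,0]*np.sin(a)+D[...,1]*np.cos(a);z=D[...,2]
m=(abs(y-y0)<.02)&(x>-.03)&(x<.023)&(z>.025)&(z<.125)
P=np.c_[x[m],y[m],z[m]]
if m.sum()>20:
    for _ in range(5):
        c=np.polyfit(P[:,2],P[:,0],1);r=P[:,0]-np.polyval(c,P[:,2]);P=P[abs(r)<max(1.5*r.std(),.0015)]
    print(len(P),"tilt",round(np.degrees(np.arctan(c[0])),1),"front face x at z8 mm",round(1000*np.polyval(c,.008),1),"y",np.round(np.percentile(P[:,1],[3,50,97]),4),"std",r.std(),"z",P[:,2].min(),P[:,2].max())
E
python3 lean.py w5.npz -.08; python3 lean.py w6.npz -.08
```

```text
t 18.32 tcp [ 0.5593 -0.2719  0.1548] yaw 4.25 F [-0.3  2.8 16.1] w 0.34 g 52.5
1660 tilt 3.6 front face x at z8 mm -11.0 y [-0.0907 -0.0803 -0.07  ] std 0.00024447618742378925 z 0.025314348558803546 0.12497229056920608
1299 tilt 10.7 front face x at z8 mm -16.3 y [-0.0903 -0.0799 -0.0696] std 0.00019623343729506269 z 0.025022034788156455 0.12496086744529561
```

Emit:
step_arm --commands '[{"dx": 0.006, "dy": 0, "dz": 0.001, "roll": 0, "fingers": 1}, {"dx": 0.012, "dy": 0, "dz": 0.0025, "roll": 0, "fingers": 1}, {"dx": 0.018, "dy": 0, "dz": 0.004, "roll": 0, "fingers": 1}, {"dx": 0.024, "dy": 0, "dz": 0.006, "roll": 0, "fingers": 1}, {"dx": 0.029, "dy": 0, "dz": 0.0075, "roll": 0, "fingers": 1}, {"dx": 0.033, "dy": 0, "dz": 0.009, "roll": 0, "fingers": 1}]'

```text
time: 19.12
tool_pos: [0.5918, -0.2692, 0.1443]
tcp_rot: [3.138, 0.117, 0.005]
wrist_force: [0.9, 1.1, 9.2]
width: 0.342
grip_force: 52.3
```

```bash
python3 plan.py; python3 - <<'E'
from h import *
p,d,X=cloud("wrist");cv2.imwrite("pics/w7.png",p);np.savez("w7.npz",p=p,X=X)
E
python3 lean.py w7.npz -.08
```

```text
t 19.12 tcp [ 0.5918 -0.2692  0.1443] yaw 4.26 F [0.9 1.1 9.2] w 0.342 g 52.3
26 tilt 29.2 front face x at z8 mm -31.5 y [-0.0902 -0.0811 -0.0707] std 5.059888706351002e-06 z 0.10359870435898103 0.10523149689386557
```

Emit:
step_arm --commands '[{"dx": 0.002, "dy": 0, "dz": 0.0005, "roll": 0, "fingers": 1}, {"dx": 0.003, "dy": 0, "dz": 0.001, "roll": 0, "fingers": 1}, {"dx": 0.003, "dy": 0, "dz": 0.001, "roll": 0, "fingers": 1}]'

```text
time: 19.55
tool_pos: [0.5941, -0.2691, 0.1434]
tcp_rot: [3.138, 0.117, 0.003]
wrist_force: [-0.7, 2.1, 11.1]
width: 0.343
grip_force: 52.8
```

Emit:
step_arm --commands '[{"dx": 0, "dy": 0, "dz": 0, "roll": 0, "fingers": 0.2}, {"dx": 0, "dy": 0, "dz": 0, "roll": 0, "fingers": 0.0}, {"dx": 0, "dy": 0, "dz": 0, "roll": 0, "fingers": -0.3}, {"dx": 0, "dy": 0, "dz": 0, "roll": 0, "fingers": -0.3}, {"dx": 0, "dy": 0, "dz": -0.04, "roll": 0, "fingers": -0.3}, {"dx": 0, "dy": 0, "dz": -0.1, "roll": 0, "fingers": -0.3}, {"dx": 0, "dy": 0, "dz": -0.15, "roll": 0, "fingers": -0.3}]'

```text
time: 20.42
tool_pos: [0.5934, -0.2688, 0.2922]
tcp_rot: [3.139, 0.117, 0.001]
wrist_force: [1.0, 0.2, -0.0]
width: 0.646
grip_force: 0.0
```

```bash
python3 plan.py .52,.298,.36,-.5; python3 - <<'E'
from h import *
for n in("top","scene"):
    p,d,X=cloud(n);cv2.imwrite(f"pics/{n}8.png",p);np.savez(f"{n}8.npz",p=p,X=X)
E
python3 - <<'E'
import cv2,numpy as np
a=cv2.imread("pics/top8.png")[150:290,230:470];b=cv2.imread("pics/scene8.png")[150:290,100:340]
cv2.imwrite("pics/c8.png",np.vstack([cv2.resize(x,None,fx=2.1,fy=2.1,interpolation=cv2.INTER_CUBIC) for x in(a,b)]))
E
```

```text
t 20.43 tcp [ 0.5934 -0.2688  0.2922] yaw 4.27 F [ 1.   0.2 -0. ] w 0.646 g 0.0
[0.52, 0.298, 0.36, -0.5] -> d [-0.031  -0.5707 -0.068 ] roll 4.8
```

View pics/c8.png

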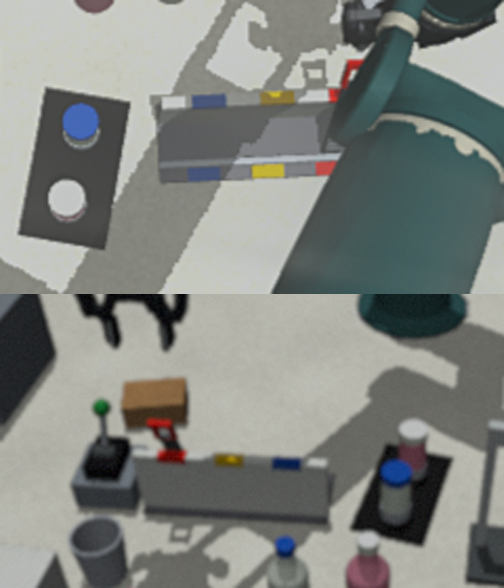

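The red file is leaning in its bay, with its eye showing above the wall at about (160,435) in the lower half. Both jars are still on the mat. Next is the yellow file.

Emit:
step_arm --commands '[{"dx": -0.012, "dy": -0.05, "dz": -0.05, "roll": 0.5, "fingers": -1}, {"dx": -0.012, "dy": -0.57, "dz": -0.05, "roll": 4.8, "fingers": -1}, {"dx": -0.012, "dy": -0.57, "dz": -0.05, "roll": 4.8, "fingers": -1}, {"dx": -0.012, "dy": -0.57, "dz": -0.05, "roll": 4.8, "fingers": -1}, {"dx": -0.012, "dy": -0.57, "dz": -0.05, "roll": 4.8, "fingers": -1}, {"dx": -0.012, "dy": -0.57, "dz": -0.05, "roll": 4.8, "fingers": -1}, {"dx": -0.012, "dy": -0.57, "dz": -0.05, "roll": 4.8, "fingers": -1}, {"dx": -0.012, "dy": -0.57, "dz": -0.05, "roll": 4.8, "fingers": -1}]' --squeeze 50

```text
time: 21.52
tool_pos: [0.5451, 0.2119, 0.3384]
tcp_rot: [3.141, -0.015, -0.001]
wrist_force: [0.4, -1.1, 0.3]
width: 0.997
grip_force: 0.0
```

```bash
python3 plan.py .539,.298,.187,-.5; python3 - <<'E'
from h import *
X=np.load("scene8.npz")["X"];a=np.radians(4.34)
D=X-np.array([.539,-.193,0]);x=D[...,0]*np.cos(a)+D[...,1]*np.sin(a);y=-D[...,0]*np.sin(a)+D[...,1]*np.cos(a);z=D[...,2]
m=(abs(y+.08)<.03)&(z>.12)&(x<.12)&(x>0)
print(m.sum(),[np.round(np.percentile(q[m],[2,50,98]),4) for q in(x,y,z)])
E
```

```text
t 21.52 tcp [0.5451 0.2119 0.3384] yaw -0.53 F [ 0.4 -1.1  0.3] w 0.997 g 0.0
[0.539, 0.298, 0.187, -0.5] -> d [-0.0068 -0.0861  0.1514] roll -0.0
3911 [array([0.0368, 0.0787, 0.1086]), array([-0.1087, -0.0764, -0.0508]), array([0.1672, 0.5494, 0.6891])]
```

Emit:
step_arm --commands '[{"dx": -0.009, "dy": -0.05, "dz": 0.0, "roll": 0, "fingers": -1}, {"dx": -0.009, "dy": -0.086, "dz": 0.0, "roll": 0, "fingers": -1}, {"dx": -0.009, "dy": -0.086, "dz": 0.0, "roll": 0, "fingers": -1}, {"dx": -0.009, "dy": -0.086, "dz": 0.05, "roll": 0, "fingers": -1}, {"dx": -0.009, "dy": -0.086, "dz": 0.1, "roll": 0, "fingers": -1}, {"dx": -0.009, "dy": -0.086, "dz": 0.13, "roll": 0, "fingers": -1}, {"dx": -0.009, "dy": -0.086, "dz": 0.1515, "roll": 0, "fingers": -1}, {"dx": -0.009, "dy": -0.086, "dz": 0.1515, "roll": 0, "fingers": -1}]'

```text
time: 22.52
tool_pos: [0.5359, 0.2941, 0.1847]
tcp_rot: [3.139, -0.016, -0.008]
wrist_force: [0.3, -0.4, 0.2]
width: 0.996
grip_force: 0.0
```

Emit:
step_arm --commands '[{"dx": 0, "dy": 0, "dz": 0, "roll": 0, "fingers": 1}, {"dx": 0, "dy": 0, "dz": 0, "roll": 0, "fingers": 1}, {"dx": 0, "dy": 0, "dz": 0, "roll": 0, "fingers": 1}, {"dx": 0, "dy": 0, "dz": 0, "roll": 0, "fingers": 1}]'

```text
time: 23.02
tool_pos: [0.5385, 0.2967, 0.1893]
tcp_rot: [-3.14, 0.014, -0.004]
wrist_force: [-0.3, 0.1, 3.8]
width: 0.34
grip_force: 49.1
```

```bash
python3 plan.py
```

```text
t 23.02 tcp [0.5385 0.2967 0.1893] yaw -0.52 F [-0.3  0.1  3.8] w 0.34 g 49.1
```

Emit:
step_arm --commands '[{"dx": 0, "dy": 0, "dz": -0.008, "roll": 0, "fingers": 1}, {"dx": 0, "dy": 0, "dz": -0.0175, "roll": 0, "fingers": 1}, {"dx": 0, "dy": 0, "dz": -0.0175, "roll": 0, "fingers": 1}, {"dx": 0, "dy": 0, "dz": -0.0175, "roll": 0, "fingers": 1}]'

```text
time: 23.52
tool_pos: [0.5374, 0.2961, 0.205]
tcp_rot: [3.141, -0.014, -0.0]
wrist_force: [-0.0, -0.5, -2.1]
width: 0.343
grip_force: 49.4
```

Emit:
step_arm --commands '[{"dx": 0, "dy": 0, "dz": -0.0005, "roll": 0, "fingers": 1}, {"dx": -0.015, "dy": 0, "dz": -0.0005, "roll": 0, "fingers": 1}, {"dx": -0.03, "dy": 0, "dz": -0.0005, "roll": 0, "fingers": 1}, {"dx": -0.045, "dy": 0, "dz": -0.0005, "roll": 0, "fingers": 1}, {"dx": -0.06, "dy": 0, "dz": -0.0005, "roll": 0, "fingers": 1}, {"dx": -0.07, "dy": 0, "dz": -0.0005, "roll": 0, "fingers": 1}, {"dx": -0.07, "dy": 0, "dz": -0.02, "roll": 0, "fingers": 1}, {"dx": -0.07, "dy": 0, "dz": -0.05, "roll": 0, "fingers": 1}]'

```text
time: 24.52
tool_pos: [0.4673, 0.2966, 0.256]
tcp_rot: [3.141, -0.014, -0.001]
wrist_force: [-0.3, -0.3, -1.6]
width: 0.343
grip_force: 49.6
```

```bash
python3 plan.py .531,-.194,.295,4.3
```

```text
t 24.52 tcp [0.4673 0.2966 0.256 ] yaw -0.52 F [-0.3 -0.3 -1.6] w 0.343 g 49.6
[0.531, -0.194, 0.295, 4.3] -> d [ 0.0681  0.4901 -0.0387] roll -4.8
```

Emit:
step_arm --commands '[{"dx": 0.002, "dy": 0.01, "dz": -0.03, "roll": 0, "fingers": 1}, {"dx": 0.006, "dy": 0.04, "dz": -0.039, "roll": -1, "fingers": 1}, {"dx": 0.012, "dy": 0.09, "dz": -0.039, "roll": -2, "fingers": 1}, {"dx": 0.019, "dy": 0.145, "dz": -0.039, "roll": -3, "fingers": 1}, {"dx": 0.026, "dy": 0.2, "dz": -0.039, "roll": -4, "fingers": 1}, {"dx": 0.033, "dy": 0.255, "dz": -0.039, "roll": -4.8, "fingers": 1}, {"dx": 0.041, "dy": 0.31, "dz": -0.039, "roll": -4.8, "fingers": 1}, {"dx": 0.048, "dy": 0.365, "dz": -0.039, "roll": -4.8, "fingers": 1}]'

```text
time: 25.52
tool_pos: [0.5132, -0.0709, 0.2964]
tcp_rot: [3.139, 0.117, 0.005]
wrist_force: [-0.1, 0.1, -1.9]
width: 0.341
grip_force: 49.9
```

```bash
python3 plan.py .527,-.194,.295,4.3
```

```text
t 25.52 tcp [ 0.5132 -0.0709  0.2964] yaw 4.26 F [-0.1  0.1 -1.9] w 0.341 g 49.9
[0.527, -0.194, 0.295, 4.3] -> d [0.0046 0.1238 0.0015] roll -0.0
```

Emit:
step_arm --commands '[{"dx": 0.002, "dy": 0.05, "dz": 0, "roll": 0, "fingers": 1}, {"dx": 0.0046, "dy": 0.09, "dz": 0, "roll": 0, "fingers": 1}, {"dx": 0.0046, "dy": 0.115, "dz": 0, "roll": 0, "fingers": 1}, {"dx": 0.0046, "dy": 0.123, "dz": 0.01, "roll": 0, "fingers": 1}, {"dx": 0.0046, "dy": 0.123, "dz": 0.04, "roll": 0, "fingers": 1}, {"dx": 0.0046, "dy": 0.123, "dz": 0.07, "roll": 0, "fingers": 1}, {"dx": 0.0046, "dy": 0.123, "dz": 0.08, "roll": 0, "fingers": 1}, {"dx": 0.0046, "dy": 0.123, "dz": 0.08, "roll": 0, "fingers": 1}]'

```text
time: 26.52
tool_pos: [0.5257, -0.1903, 0.2138]
tcp_rot: [-3.139, -0.118, 0.002]
wrist_force: [0.1, -0.1, -1.1]
width: 0.345
grip_force: 49.9
```

```bash
python3 plan.py .527,-.194,.159,4.3; python3 - <<'E'
from h import *
p,d,X=cloud("wrist");cv2.imwrite("pics/w9.png",p);np.savez("w9.npz",p=p,X=X)
E
python3 tilt.py w9.npz; python3 lean.py w9.npz 0
```

```text
t 26.52 tcp [ 0.5257 -0.1903  0.2138] yaw 4.31 F [ 0.1 -0.1 -1.1] w 0.345 g 49.9
[0.527, -0.194, 0.159, 4.3] -> d [0.001  0.0039 0.0548] roll 0.0
0.02 57 dx [-0.0197 -0.015  -0.0121] dy [-0.0197  0.0137  0.0194] 0.02
0.06 128 dx [0.0031 0.0035 0.0038] dy [-0.0111 -0.001   0.0101] 0.064
0.08 225 dx [0.0032 0.0037 0.0041] dy [-0.0109 -0.0002  0.0101] 0.08
0.1 988 dx [0.0035 0.0397 0.0447] dy [-0.0192 -0.0002  0.0189] 0.1
0.12 342 dx [0.0034 0.0038 0.0042] dy [-0.0109 -0.0002  0.0102] 0.12
0.14 423 dx [0.0034 0.0039 0.0043] dy [-0.0108 -0.0003  0.0103] 0.14
0.16 586 dx [0.0034 0.0038 0.0042] dy [-0.0108 -0.0003  0.0102] 0.16
0.18 774 dx [0.0034 0.0038 0.0042] dy [-0.0108 -0.0003  0.0103] 0.18
0.2 1515 dx [-0.0031  0.0036  0.0044] dy [-0.0131 -0.0003  0.0129] 0.2
684 tilt 0.3 front face x at z8 mm -9.2 y [-0.0074  0.0031  0.0132] std 0.0002324071998941494 z 0.0642035714593367 0.12498318894645927
```

Emit:
step_arm --commands '[{"dx": 0, "dy": 0.003, "dz": 0.02, "roll": 0, "fingers": 1}, {"dx": 0, "dy": 0.003, "dz": 0.04, "roll": 0, "fingers": 1}, {"dx": 0, "dy": 0.003, "dz": 0.051, "roll": 0, "fingers": 1}, {"dx": 0, "dy": 0.003, "dz": 0.056, "roll": 0, "fingers": 1}, {"dx": 0, "dy": 0.003, "dz": 0.0575, "roll": 0, "fingers": 1}, {"dx": 0, "dy": 0.003, "dz": 0.0575, "roll": 0, "fingers": 1}]'

```text
time: 27.32
tool_pos: [0.5268, -0.1939, 0.1589]
tcp_rot: [-3.139, -0.117, -0.002]
wrist_force: [-2.8, 1.4, 9.6]
width: 0.342
grip_force: 51.2
```

```bash
python3 plan.py
```

```text
t 27.32 tcp [ 0.5268 -0.1939  0.1589] yaw 4.26 F [-2.8  1.4  9.6] w 0.342 g 51.2
```

Emit:
step_arm --commands '[{"dx": -0.003, "dy": 0, "dz": -0.001, "roll": 0, "fingers": 1}, {"dx": -0.006, "dy": 0, "dz": -0.001, "roll": 0, "fingers": 1}, {"dx": -0.0085, "dy": 0, "dz": -0.001, "roll": 0, "fingers": 1}, {"dx": -0.01, "dy": 0, "dz": -0.001, "roll": 0, "fingers": 1}, {"dx": -0.01, "dy": 0, "dz": 0.002, "roll": 0, "fingers": 1}, {"dx": -0.01, "dy": 0, "dz": 0.003, "roll": 0, "fingers": 1}, {"dx": -0.01, "dy": 0, "dz": 0.003, "roll": 0, "fingers": 1}]'

```text
time: 28.2
tool_pos: [0.5189, -0.1956, 0.1588]
tcp_rot: [3.137, 0.117, 0.01]
wrist_force: [-0.8, 3.0, 21.9]
width: 0.337
grip_force: 52.7
```

```bash
python3 plan.py
```

```text
t 28.2 tcp [ 0.5189 -0.1956  0.1588] yaw 4.26 F [-0.8  3.  21.9] w 0.337 g 52.7
```

Emit:
step_arm --commands '[{"dx": 0.006, "dy": 0, "dz": 0.0, "roll": 0, "fingers": 1}, {"dx": 0.012, "dy": 0, "dz": 0.0005, "roll": 0, "fingers": 1}, {"dx": 0.018, "dy": 0, "dz": 0.001, "roll": 0, "fingers": 1}, {"dx": 0.024, "dy": 0, "dz": 0.002, "roll": 0, "fingers": 1}, {"dx": 0.03, "dy": 0, "dz": 0.003, "roll": 0, "fingers": 1}]'

```text
time: 28.82
tool_pos: [0.5482, -0.1935, 0.1553]
tcp_rot: [3.137, 0.117, 0.007]
wrist_force: [-0.5, 2.0, 21.4]
width: 0.341
grip_force: 52.6
```

```bash
python3 plan.py; python3 - <<'E'
from h import *
p,d,X=cloud("wrist");cv2.imwrite("pics/w10.png",p);np.savez("w10.npz",p=p,X=X)
E
python3 lean.py w10.npz 0
```

```text
t 28.82 tcp [ 0.5482 -0.1935  0.1553] yaw 4.28 F [-0.5  2.  21.4] w 0.341 g 52.6
1310 tilt 9.3 front face x at z8 mm -14.7 y [-0.0118 -0.0016  0.0088] std 0.00019559320833448119 z 0.025013420367705652 0.12499364406877914
```

Emit:
step_arm --commands '[{"dx": 0.0, "dy": 0, "dz": -0.004, "roll": 0, "fingers": 1}, {"dx": -0.004, "dy": 0, "dz": -0.004, "roll": 0, "fingers": 1}, {"dx": -0.004, "dy": 0, "dz": -0.004, "roll": 0, "fingers": 1}, {"dx": -0.004, "dy": 0, "dz": -0.001, "roll": 0, "fingers": 1}, {"dx": -0.004, "dy": 0, "dz": 0.0, "roll": 0, "fingers": 1}]'

```text
time: 29.5
tool_pos: [0.5452, -0.1935, 0.1554]
tcp_rot: [3.137, 0.116, 0.011]
wrist_force: [1.8, 3.7, 23.6]
width: 0.343
grip_force: 53.0
```

Emit:
step_arm --commands '[{"dx": 0.006, "dy": 0, "dz": 0.001, "roll": 0, "fingers": 1}, {"dx": 0.012, "dy": 0, "dz": 0.0025, "roll": 0, "fingers": 1}, {"dx": 0.018, "dy": 0, "dz": 0.004, "roll": 0, "fingers": 1}]'

```text
time: 29.88
tool_pos: [0.5627, -0.1921, 0.1512]
tcp_rot: [3.137, 0.117, 0.009]
wrist_force: [1.5, 3.0, 19.7]
width: 0.341
grip_force: 53.1
```

```bash
python3 plan.py; python3 - <<'E'
from h import *
p,d,X=cloud("wrist");np.savez("w11.npz",p=p,X=X)
E
python3 lean.py w11.npz 0
```

```text
t 29.88 tcp [ 0.5627 -0.1921  0.1512] yaw 4.26 F [ 1.5  3.  19.7] w 0.341 g 53.1
1036 tilt 14.9 front face x at z8 mm -16.4 y [-0.0114 -0.0012  0.0092] std 0.00015906044536334284 z 0.02506626027127079 0.1249623706003157
```

Emit:
step_arm --commands '[{"dx": 0.006, "dy": 0, "dz": 0.0015, "roll": 0, "fingers": 1}, {"dx": 0.012, "dy": 0, "dz": 0.0035, "roll": 0, "fingers": 1}, {"dx": 0.018, "dy": 0, "dz": 0.0055, "roll": 0, "fingers": 1}, {"dx": 0.022, "dy": 0, "dz": 0.007, "roll": 0, "fingers": 1}, {"dx": 0.023, "dy": 0, "dz": 0.0075, "roll": 0, "fingers": 1}, {"dx": 0.023, "dy": 0, "dz": 0.0075, "roll": 0, "fingers": 1}]'

```text
time: 30.68
tool_pos: [0.5849, -0.1903, 0.1429]
tcp_rot: [3.138, 0.117, 0.007]
wrist_force: [1.6, 2.7, 18.4]
width: 0.342
grip_force: 53.9
```

Emit:
step_arm --commands '[{"dx": 0, "dy": 0, "dz": 0, "roll": 0, "fingers": 0.2}, {"dx": 0, "dy": 0, "dz": 0, "roll": 0, "fingers": 0.0}, {"dx": 0, "dy": 0, "dz": 0, "roll": 0, "fingers": -0.3}, {"dx": 0, "dy": 0, "dz": 0, "roll": 0, "fingers": -0.3}, {"dx": 0, "dy": 0, "dz": -0.04, "roll": 0, "fingers": -0.3}, {"dx": 0, "dy": 0, "dz": -0.1, "roll": 0, "fingers": -0.3}, {"dx": 0, "dy": 0, "dz": -0.17, "roll": 0, "fingers": -0.3}, {"dx": 0, "dy": 0, "dz": -0.195, "roll": 0, "fingers": -0.3}]'

```text
time: 31.68
tool_pos: [0.5842, -0.1901, 0.3389]
tcp_rot: [3.137, 0.117, 0.008]
wrist_force: [1.4, -0.4, -0.6]
width: 0.652
grip_force: 0.0
```

```bash
python3 plan.py .536,.3875,.335,-.5
```

```text
t 31.68 tcp [ 0.5842 -0.1901  0.3389] yaw 4.28 F [ 1.4 -0.4 -0.6] w 0.652 g 0.0
[0.536, 0.3875, 0.335, -0.5] -> d [-0.005  -0.5796  0.0024] roll 4.8
```

Emit:
step_arm --commands '[{"dx": -0.005, "dy": -0.58, "dz": 0, "roll": 4.8, "fingers": -1}, {"dx": -0.005, "dy": -0.58, "dz": 0, "roll": 4.8, "fingers": -1}, {"dx": -0.005, "dy": -0.58, "dz": 0, "roll": 4.8, "fingers": -1}, {"dx": -0.005, "dy": -0.58, "dz": 0, "roll": 4.8, "fingers": -1}, {"dx": -0.005, "dy": -0.58, "dz": 0, "roll": 4.8, "fingers": -1}, {"dx": -0.005, "dy": -0.58, "dz": 0, "roll": 4.8, "fingers": -1}, {"dx": -0.005, "dy": -0.58, "dz": 0, "roll": 4.8, "fingers": -1}, {"dx": -0.005, "dy": -0.58, "dz": 0, "roll": 4.8, "fingers": -1}]'

```text
time: 32.67
tool_pos: [0.5409, 0.3104, 0.334]
tcp_rot: [3.141, -0.014, 0.0]
wrist_force: [0.5, -0.5, 0.2]
width: 1.0
grip_force: 0.0
```

```bash
python3 plan.py .536,.3875,.187,-.5; python3 - <<'E'
from h import *
p,d,X=cloud("top");np.savez("t12.npz",p=p,X=X)
cv2.imwrite("pics/c12.png",cv2.resize(p[150:290,80:470],None,fx=2,fy=2,interpolation=cv2.INTER_CUBIC))
E
```

```text
t 32.67 tcp [0.5409 0.3104 0.334 ] yaw -0.52 F [ 0.5 -0.5  0.2] w 1.0 g 0.0
[0.536, 0.3875, 0.187, -0.5] -> d [-0.0057 -0.0771  0.147 ] roll -0.0
```

View pics/c12.png

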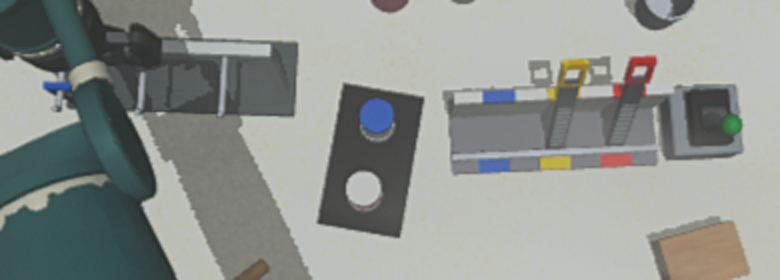

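Red and yellow are both leaning in their own bays, with eyes at about (640,72) and (573,72). Both jars are on the mat and blue is still hanging at (58,85). On to blue.

Emit:
step_arm --commands '[{"dx": -0.0057, "dy": -0.05, "dz": 0.0, "roll": 0, "fingers": -1}, {"dx": -0.0057, "dy": -0.077, "dz": 0.0, "roll": 0, "fingers": -1}, {"dx": -0.0057, "dy": -0.077, "dz": 0.0, "roll": 0, "fingers": -1}, {"dx": -0.0057, "dy": -0.077, "dz": 0.05, "roll": 0, "fingers": -1}, {"dx": -0.0057, "dy": -0.077, "dz": 0.1, "roll": 0, "fingers": -1}, {"dx": -0.0057, "dy": -0.077, "dz": 0.13, "roll": 0, "fingers": -1}, {"dx": -0.0057, "dy": -0.077, "dz": 0.147, "roll": 0, "fingers": -1}, {"dx": -0.0057, "dy": -0.077, "dz": 0.147, "roll": 0, "fingers": -1}]'

```text
time: 33.72
tool_pos: [0.5363, 0.3842, 0.1861]
tcp_rot: [3.14, -0.016, -0.003]
wrist_force: [-0.3, 0.1, 0.7]
width: 1.002
grip_force: 0.0
```

```bash
python3 plan.py .536,.3875,.187,-.5; python3 - <<'E'
from h import *
X=np.load("t12.npz")["X"];a=np.radians(4.34)
D=X-np.array([.539,-.193,0]);x=D[...,0]*np.cos(a)+D[...,1]*np.sin(a);y=-D[...,0]*np.sin(a)+D[...,1]*np.cos(a);z=D[...,2]
for y0 in(-.08,0):
    m=(abs(y-y0)<.009)&(z>.02)&(z<.16)&(x>-.02)&(x<.02+.05*(z>.115));P=np.c_[x[m],z[m]]
    for lo in(.02,.03,.04,.06,.08,.1,.12,.14):
        k=(P[:,1]>=lo)&(P[:,1]<lo+.02)
        if k.sum()>3: print(y0,lo,k.sum(),np.round(np.median(P[k],0)*1000,1))
E
```

```text
t 33.73 tcp [0.5363 0.3842 0.1861] yaw -0.59 F [-0.3  0.1  0.7] w 1.002 g 0.0
[0.536, 0.3875, 0.187, -0.5] -> d [-0.0003 -0.0033 -0.0009] roll -0.1
-0.08 0.02 28 [-15.   30.8]
-0.08 0.03 30 [-12.7  39. ]
-0.08 0.04 32 [-7.7 51.3]
-0.08 0.06 33 [ 1.2 70.7]
-0.08 0.08 36 [ 9.1 90.6]
-0.08 0.1 33 [ 17.9 110.2]
-0.08 0.12 40 [ 26.8 130.2]
-0.08 0.14 38 [ 34.9 147.5]
0 0.02 28 [-15.4  31.3]
0 0.03 31 [-11.6  40. ]
0 0.04 32 [-7.4 51.8]
0 0.06 32 [ 1.1 70.5]
0 0.08 35 [ 9.7 90.4]
0 0.1 36 [ 18.1 110.1]
0 0.12 38 [ 27.2 129.7]
0 0.14 37 [ 35.7 147.8]
```

Emit:
step_arm --commands '[{"dx": 0, "dy": -0.002, "dz": 0, "roll": 0, "fingers": -1}, {"dx": 0, "dy": -0.002, "dz": 0, "roll": 0, "fingers": 1}, {"dx": 0, "dy": -0.002, "dz": 0, "roll": 0, "fingers": 1}, {"dx": 0, "dy": -0.002, "dz": 0, "roll": 0, "fingers": 1}, {"dx": 0, "dy": -0.002, "dz": 0, "roll": 0, "fingers": 1}]' --squeeze 50

```text
time: 34.35
tool_pos: [0.5367, 0.3879, 0.1879]
tcp_rot: [-3.141, 0.014, -0.001]
wrist_force: [-0.4, -0.3, 2.4]
width: 0.341
grip_force: 49.1
```

Emit:
step_arm --commands '[{"dx": 0, "dy": 0, "dz": -0.008, "roll": 0, "fingers": 1}, {"dx": 0, "dy": 0, "dz": -0.0175, "roll": 0, "fingers": 1}, {"dx": 0, "dy": 0, "dz": -0.0175, "roll": 0, "fingers": 1}, {"dx": 0, "dy": 0, "dz": -0.0175, "roll": 0, "fingers": 1}]'

```text
time: 34.85
tool_pos: [0.5365, 0.3876, 0.2047]
tcp_rot: [-3.142, 0.014, -0.0]
wrist_force: [0.7, -0.8, -1.9]
width: 0.34
grip_force: 49.3
```

```bash
python3 plan.py
```

```text
t 34.85 tcp [0.5365 0.3876 0.2047] yaw -0.53 F [ 0.7 -0.8 -1.9] w 0.34 g 49.3
```

Emit:
step_arm --commands '[{"dx": 0, "dy": 0, "dz": -0.0005, "roll": 0, "fingers": 1}, {"dx": -0.015, "dy": 0, "dz": -0.0005, "roll": 0, "fingers": 1}, {"dx": -0.03, "dy": 0, "dz": -0.0005, "roll": 0, "fingers": 1}, {"dx": -0.045, "dy": 0, "dz": -0.0005, "roll": 0, "fingers": 1}, {"dx": -0.06, "dy": 0, "dz": -0.0005, "roll": 0, "fingers": 1}, {"dx": -0.07, "dy": 0, "dz": -0.0005, "roll": 0, "fingers": 1}, {"dx": -0.07, "dy": 0, "dz": -0.02, "roll": 0, "fingers": 1}, {"dx": -0.07, "dy": 0, "dz": -0.05, "roll": 0, "fingers": 1}]'

```text
time: 35.85
tool_pos: [0.4663, 0.3881, 0.2554]
tcp_rot: [3.141, -0.014, -0.001]
wrist_force: [1.0, -0.4, -1.0]
width: 0.345
grip_force: 49.5
```

```bash
python3 plan.py .521,-.114,.295,4.3
```

```text
t 35.85 tcp [0.4663 0.3881 0.2554] yaw -0.52 F [ 1.  -0.4 -1. ] w 0.345 g 49.5
[0.521, -0.114, 0.295, 4.3] -> d [ 0.0592  0.5016 -0.0392] roll -4.8
```

Emit:
step_arm --commands '[{"dx": 0.002, "dy": 0.01, "dz": -0.03, "roll": 0, "fingers": 1}, {"dx": 0.006, "dy": 0.04, "dz": -0.039, "roll": -1, "fingers": 1}, {"dx": 0.012, "dy": 0.09, "dz": -0.039, "roll": -2, "fingers": 1}, {"dx": 0.018, "dy": 0.145, "dz": -0.039, "roll": -3, "fingers": 1}, {"dx": 0.024, "dy": 0.2, "dz": -0.039, "roll": -4, "fingers": 1}, {"dx": 0.03, "dy": 0.255, "dz": -0.039, "roll": -4.8, "fingers": 1}, {"dx": 0.037, "dy": 0.31, "dz": -0.039, "roll": -4.8, "fingers": 1}, {"dx": 0.043, "dy": 0.365, "dz": -0.039, "roll": -4.8, "fingers": 1}]'

```text
time: 36.85
tool_pos: [0.5071, 0.0208, 0.2959]
tcp_rot: [3.139, 0.117, 0.005]
wrist_force: [0.5, 0.2, -1.6]
width: 0.34
grip_force: 49.7
```

```bash
python3 plan.py .521,-.114,.295,4.3
```

```text
t 36.85 tcp [0.5071 0.0208 0.2959] yaw 4.26 F [ 0.5  0.2 -1.6] w 0.34 g 49.7
[0.521, -0.114, 0.295, 4.3] -> d [0.0039 0.1355 0.001 ] roll -0.0
```

Emit:
step_arm --commands '[{"dx": 0.002, "dy": 0.05, "dz": 0, "roll": 0, "fingers": 1}, {"dx": 0.004, "dy": 0.1, "dz": 0, "roll": 0, "fingers": 1}, {"dx": 0.004, "dy": 0.125, "dz": 0, "roll": 0, "fingers": 1}, {"dx": 0.004, "dy": 0.137, "dz": 0.01, "roll": 0, "fingers": 1}, {"dx": 0.004, "dy": 0.137, "dz": 0.04, "roll": 0, "fingers": 1}, {"dx": 0.004, "dy": 0.137, "dz": 0.07, "roll": 0, "fingers": 1}, {"dx": 0.004, "dy": 0.137, "dz": 0.08, "roll": 0, "fingers": 1}, {"dx": 0.004, "dy": 0.137, "dz": 0.08, "roll": 0, "fingers": 1}]'

```text
time: 37.85
tool_pos: [0.5201, -0.1129, 0.2133]
tcp_rot: [-3.139, -0.118, 0.002]
wrist_force: [0.4, 0.4, -1.0]
width: 0.34
grip_force: 49.8
```

```bash
python3 plan.py .521,-.114,.159,4.3; python3 - <<'E'
from h import *
p,d,X=cloud("wrist");np.savez("w13.npz",p=p,X=X)
E
python3 lean.py w13.npz .08
```

```text
t 37.85 tcp [ 0.5201 -0.1129  0.2133] yaw 4.31 F [ 0.4  0.4 -1. ] w 0.34 g 49.8
[0.521, -0.114, 0.159, 4.3] -> d [0.0009 0.0012 0.0543] roll 0.0
681 tilt 0.3 front face x at z8 mm -6.3 y [0.0707 0.0813 0.0914] std 0.0002236325474743277 z 0.06428154874559017 0.12490761362545777
```

Emit:
step_arm --commands '[{"dx": -0.003, "dy": 0, "dz": 0.02, "roll": 0, "fingers": 1}, {"dx": -0.003, "dy": 0, "dz": 0.04, "roll": 0, "fingers": 1}, {"dx": -0.003, "dy": 0, "dz": 0.051, "roll": 0, "fingers": 1}, {"dx": -0.003, "dy": 0, "dz": 0.055, "roll": 0, "fingers": 1}, {"dx": -0.003, "dy": 0, "dz": 0.0565, "roll": 0, "fingers": 1}, {"dx": -0.003, "dy": 0, "dz": 0.0565, "roll": 0, "fingers": 1}]'

```text
time: 38.65
tool_pos: [0.5179, -0.1137, 0.1579]
tcp_rot: [3.139, 0.117, 0.002]
wrist_force: [-0.6, 0.0, -1.3]
width: 0.344
grip_force: 49.9
```

```bash
python3 plan.py
```

```text
t 38.65 tcp [ 0.5179 -0.1137  0.1579] yaw 4.28 F [-0.6  0.  -1.3] w 0.344 g 49.9
```

Emit:
step_arm --commands '[{"dx": -0.003, "dy": 0, "dz": 0.0, "roll": 0, "fingers": 1}, {"dx": -0.006, "dy": 0, "dz": 0.0, "roll": 0, "fingers": 1}, {"dx": -0.0085, "dy": 0, "dz": 0.0, "roll": 0, "fingers": 1}, {"dx": -0.01, "dy": 0, "dz": 0.0, "roll": 0, "fingers": 1}, {"dx": -0.01, "dy": 0, "dz": 0.002, "roll": 0, "fingers": 1}, {"dx": -0.01, "dy": 0, "dz": 0.004, "roll": 0, "fingers": 1}, {"dx": -0.01, "dy": 0, "dz": 0.005, "roll": 0, "fingers": 1}]'

```text
time: 39.52
tool_pos: [0.5103, -0.1146, 0.1574]
tcp_rot: [3.139, 0.117, 0.01]
wrist_force: [-3.6, 2.4, 23.3]
width: 0.34
grip_force: 52.6
```

```bash
python3 plan.py; python3 - <<'E'
from h import *
p,d,X=cloud("wrist");np.savez("w14.npz",p=p,X=X)
E
python3 lean.py w14.npz .08
```

```text
t 39.52 tcp [ 0.5103 -0.1146  0.1574] yaw 4.26 F [-3.6  2.4 23.3] w 0.34 g 52.6
1791 tilt 0.1 front face x at z8 mm -16.2 y [0.0698 0.0801 0.0905] std 0.0002422690257887271 z 0.02500308269628626 0.1249864207879281
```

Emit:
step_arm --commands '[{"dx": 0.006, "dy": 0, "dz": 0.0, "roll": 0, "fingers": 1}, {"dx": 0.012, "dy": 0, "dz": 0.0005, "roll": 0, "fingers": 1}, {"dx": 0.018, "dy": 0, "dz": 0.001, "roll": 0, "fingers": 1}, {"dx": 0.024, "dy": 0, "dz": 0.002, "roll": 0, "fingers": 1}, {"dx": 0.03, "dy": 0, "dz": 0.003, "roll": 0, "fingers": 1}]'

```text
time: 40.2
tool_pos: [0.5405, -0.1125, 0.154]
tcp_rot: [3.138, 0.117, 0.01]
wrist_force: [-0.7, 2.0, 17.5]
width: 0.34
grip_force: 52.2
```

Emit:
step_arm --commands '[{"dx": 0.0, "dy": 0, "dz": -0.005, "roll": 0, "fingers": 1}, {"dx": -0.005, "dy": 0, "dz": -0.005, "roll": 0, "fingers": 1}, {"dx": -0.005, "dy": 0, "dz": -0.005, "roll": 0, "fingers": 1}, {"dx": -0.005, "dy": 0, "dz": -0.001, "roll": 0, "fingers": 1}, {"dx": -0.005, "dy": 0, "dz": 0.0, "roll": 0, "fingers": 1}]'

```text
time: 40.83
tool_pos: [0.5357, -0.1129, 0.1546]
tcp_rot: [3.138, 0.116, 0.012]
wrist_force: [0.7, 3.2, 24.7]
width: 0.344
grip_force: 52.9
```

Emit:
step_arm --commands '[{"dx": 0.006, "dy": 0, "dz": 0.001, "roll": 0, "fingers": 1}, {"dx": 0.012, "dy": 0, "dz": 0.0025, "roll": 0, "fingers": 1}, {"dx": 0.018, "dy": 0, "dz": 0.004, "roll": 0, "fingers": 1}]'

```text
time: 41.2
tool_pos: [0.5536, -0.1116, 0.1503]
tcp_rot: [3.138, 0.116, 0.011]
wrist_force: [1.7, 2.8, 20.9]
width: 0.348
grip_force: 53.1
```

```bash
python3 plan.py; python3 - <<'E'
from h import *
p,d,X=cloud("wrist");np.savez("w15.npz",p=p,X=X)
E
python3 lean.py w15.npz .08
```

```text
t 41.2 tcp [ 0.5536 -0.1116  0.1503] yaw 4.25 F [ 1.7  2.8 20.9] w 0.348 g 53.1
1003 tilt 14.8 front face x at z8 mm -16.4 y [0.0696 0.0799 0.0903] std 0.00016610202424438645 z 0.02500677305462773 0.12492416648314597
```

Same state as yellow had at this point, so I'll use the same finish.

Emit:
step_arm --commands '[{"dx": 0.006, "dy": 0, "dz": 0.0015, "roll": 0, "fingers": 1}, {"dx": 0.012, "dy": 0, "dz": 0.0035, "roll": 0, "fingers": 1}, {"dx": 0.018, "dy": 0, "dz": 0.0055, "roll": 0, "fingers": 1}, {"dx": 0.022, "dy": 0, "dz": 0.007, "roll": 0, "fingers": 1}, {"dx": 0.023, "dy": 0, "dz": 0.0075, "roll": 0, "fingers": 1}, {"dx": 0.023, "dy": 0, "dz": 0.0075, "roll": 0, "fingers": 1}]'

```text
time: 42.0
tool_pos: [0.576, -0.1098, 0.1422]
tcp_rot: [3.138, 0.117, 0.01]
wrist_force: [1.0, 1.2, 19.2]
width: 0.344
grip_force: 53.1
```

Emit:
step_arm --commands '[{"dx": 0, "dy": 0, "dz": 0, "roll": 0, "fingers": 0.2}, {"dx": 0, "dy": 0, "dz": 0, "roll": 0, "fingers": 0.0}, {"dx": 0, "dy": 0, "dz": 0, "roll": 0, "fingers": -0.3}, {"dx": 0, "dy": 0, "dz": 0, "roll": 0, "fingers": -0.3}, {"dx": 0, "dy": 0, "dz": -0.04, "roll": 0, "fingers": -0.3}, {"dx": 0, "dy": 0, "dz": -0.1, "roll": 0, "fingers": -0.3}, {"dx": 0, "dy": 0, "dz": -0.16, "roll": 0, "fingers": -0.3}, {"dx": 0, "dy": 0, "dz": -0.16, "roll": 0, "fingers": -0.3}]'

```text
time: 43.0
tool_pos: [0.5765, -0.1103, 0.305]
tcp_rot: [3.136, 0.117, 0.019]
wrist_force: [0.0, 0.3, -0.1]
width: 0.65
grip_force: 0.0
```

```bash
python3 plan.py .46,-.38,.3,4.3 .48,-.385,.135,4.3
```

```text
t 43.0 tcp [ 0.5765 -0.1103  0.305 ] yaw 4.28 F [ 0.   0.3 -0.1] w 0.65 g 0.0
[0.46, -0.38, 0.3, 4.3] -> d [-0.1364  0.2603  0.0044] roll -0.0
[0.48, -0.385, 0.135, 4.3] -> d [-0.1187  0.2661  0.1696] roll -0.0
```

Emit:
step_arm --commands '[{"dx": -0.1235, "dy": 0.27, "dz": 0, "roll": 0, "fingers": 1}, {"dx": -0.1235, "dy": 0.27, "dz": 0, "roll": 0, "fingers": 1}, {"dx": -0.1235, "dy": 0.27, "dz": 0, "roll": 0, "fingers": 1}, {"dx": -0.1235, "dy": 0.27, "dz": 0, "roll": 0, "fingers": 1}, {"dx": -0.1235, "dy": 0.27, "dz": 0, "roll": 0, "fingers": 1}, {"dx": -0.1235, "dy": 0.27, "dz": 0, "roll": 0, "fingers": 1}]'

```text
time: 43.75
tool_pos: [0.468, -0.3905, 0.2956]
tcp_rot: [-3.138, -0.11, 0.004]
wrist_force: [1.0, 0.6, 0.0]
width: -0.007
grip_force: 0.0
```

```bash
python3 plan.py .4736,-.3885,.125,4.3; python3 - <<'E'
from h import *
for n in("top","scene"):
    p,d,X=cloud(n);cv2.imwrite(f"pics/{n}16.png",p);np.savez(f"{n}16.npz",p=p,X=X)
a=cv2.imread("pics/top16.png")[150:290,230:470];b=cv2.imread("pics/scene16.png")[150:290,100:340]
cv2.imwrite("pics/c16.png",np.vstack([cv2.resize(x,None,fx=2.1,fy=2.1,interpolation=cv2.INTER_CUBIC) for x in(a,b)]))
E
```

```text
t 43.75 tcp [ 0.468  -0.3905  0.2956] yaw 4.01 F [1.  0.6 0. ] w -0.007 g 0.0
[0.4736, -0.3885, 0.125, 4.3] -> d [ 0.0061 -0.0013  0.1706] roll -0.3
```

View pics/c16.png

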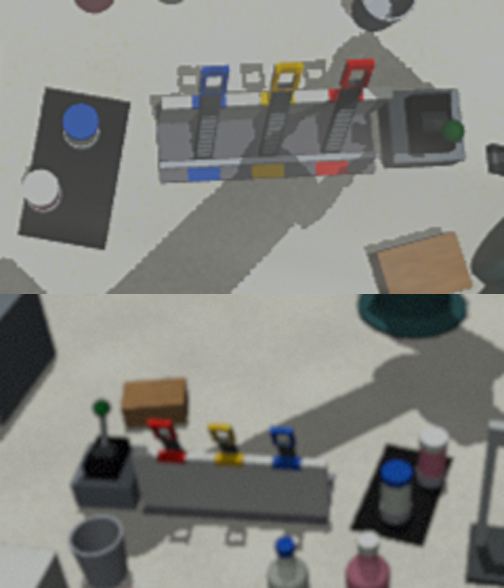

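All three files are leaning in their bays. The pink jar has been knocked to the mat's left edge, with its lid now at (42,188). I'll put it back before starting the fan.

```bash
python3 - <<'E'
from h import *
z=np.load("top16.npz");X=z["X"];Z=X[...,2]
v,u=np.mgrid[0:420,0:560]
m=(u>235)&(u<285)&(v>220)&(v<265)&(Z>.08)&(Z<.096);print(m.sum(),np.round(np.median(X[m],0),4),cv2.minAreaRect((X[m][:,:2]*1000).astype(np.float32)))
E
python3 plan.py .46,.06,.25,4.3 .45,.075,.25,-45
```

```text
239 [0.4604 0.0833 0.0874] ((460.4457092285156, 84.02051544189453), (39.933414459228516, 41.81222915649414), 1.9611564874649048)
t 43.85 tcp [ 0.4695 -0.3876  0.2961] yaw 4.19 F [0.3 0.3 0.6] w 0.002 g 0.0
[0.46, 0.06, 0.25, 4.3] -> d [ 0.0233 -0.447   0.0472] roll -0.1
[0.45, 0.075, 0.25, -45.0] -> d [ 0.0144 -0.4627  0.0472] roll 49.2
```

Emit:
step_arm --commands '[{"dx": 0.0254, "dy": -0.4707, "dz": 0.0, "roll": 0, "fingers": -1}, {"dx": 0.0254, "dy": -0.4707, "dz": 0.0, "roll": 0, "fingers": -1}, {"dx": 0.0254, "dy": -0.4707, "dz": 0.0, "roll": 0, "fingers": -1}, {"dx": 0.0254, "dy": -0.4707, "dz": 0.0, "roll": 0, "fingers": -1}, {"dx": 0.0254, "dy": -0.4707, "dz": 0.0, "roll": 0, "fingers": -1}, {"dx": 0.0254, "dy": -0.4707, "dz": 0.0, "roll": 0, "fingers": -1}, {"dx": 0.0254, "dy": -0.4707, "dz": 0.05, "roll": 0, "fingers": -1}, {"dx": 0.0254, "dy": -0.4707, "dz": 0.1, "roll": 0, "fingers": -1}]' --squeeze 40

```text
time: 44.85
tool_pos: [0.4617, 0.078, 0.2164]
tcp_rot: [-3.138, -0.125, -0.011]
wrist_force: [0.8, 0.3, -0.7]
width: 0.998
grip_force: 0.0
```

```bash
python3 wl.py w17 .078 .096 | grep -v " 0\.[0-9] "; python3 plan.py .4604,.0837,.047,4.3
```

```text
218 [167.  11.] med [0.5801 0.1561 0.0873] rect [581.1 159.8] [ 9.1 18.3] 40.5 bgr [52.  52.  51.5]
3110 [341.  91.] med [0.5414 0.0388 0.0879] rect [540.9  38.5] [42.1 42.1] 11.1 bgr [148.  76.  39.]
295 [482.  73.] med [ 0.5612 -0.0557  0.0875] rect [561.2 -55.8] [14.1  2.6] 9.6 bgr [57. 57. 57.]
447 [544. 107.] med [ 0.5422 -0.102   0.0865] rect [ 539.8 -108.7] [26.6 13. ] 58.7 bgr [36. 35. 35.]
2497 [269. 195.] med [0.4627 0.0829 0.0879] rect [461.4  83. ] [42.3 41.8] 2.8 bgr [172. 170. 171.]
t 44.9 tcp [0.4551 0.0795 0.2064] yaw 4.56 F [-4.7  2.  -4.8] w 1.0 g 0.0
[0.4604, 0.0837, 0.047, 4.3] -> d [ 0.0072 -0.0032  0.1593] roll 0.3
```

Emit:
step_arm --commands '[{"dx": 0.001, "dy": 0, "dz": 0, "roll": 0, "fingers": -1}, {"dx": 0.001, "dy": 0, "dz": 0.05, "roll": 0, "fingers": -1}, {"dx": 0.001, "dy": 0, "dz": 0.1, "roll": 0, "fingers": -1}, {"dx": 0.001, "dy": 0, "dz": 0.147, "roll": 0, "fingers": -1}, {"dx": 0.001, "dy": 0, "dz": 0.147, "roll": 0, "fingers": 1}, {"dx": 0.001, "dy": 0, "dz": 0.147, "roll": 0, "fingers": 1}, {"dx": 0.001, "dy": 0, "dz": 0.147, "roll": 0, "fingers": 1}, {"dx": 0.001, "dy": 0, "dz": 0.147, "roll": 0, "fingers": 1}]'

```text
time: 45.9
tool_pos: [0.4648, 0.0741, 0.0712]
tcp_rot: [-3.139, -0.117, -0.01]
wrist_force: [-0.5, 1.2, 7.4]
width: 0.491
grip_force: 40.1
```

```bash
python3 plan.py .45,.052,.07,4.3
```

```text
t 45.9 tcp [0.4648 0.0741 0.0712] yaw 4.26 F [-0.5  1.2  7.4] w 0.491 g 40.1
[0.45, 0.052, 0.07, 4.3] -> d [-0.0164  0.021   0.001 ] roll -0.0
```

Emit:
step_arm --commands '[{"dx": 0, "dy": 0, "dz": -0.008, "roll": 0, "fingers": 1}, {"dx": 0, "dy": 0, "dz": -0.012, "roll": 0, "fingers": 1}, {"dx": -0.008, "dy": 0.011, "dz": -0.012, "roll": 0, "fingers": 1}, {"dx": -0.0155, "dy": 0.0215, "dz": -0.012, "roll": 0, "fingers": 1}, {"dx": -0.0155, "dy": 0.0215, "dz": -0.012, "roll": 0, "fingers": 1}, {"dx": -0.0155, "dy": 0.0215, "dz": -0.004, "roll": 0, "fingers": 1}, {"dx": -0.0155, "dy": 0.0215, "dz": -0.001, "roll": 0, "fingers": 1}, {"dx": -0.0155, "dy": 0.0215, "dz": -0.001, "roll": 0, "fingers": 1}]'

```text
time: 46.9
tool_pos: [0.4507, 0.0514, 0.0711]
tcp_rot: [3.139, 0.118, 0.007]
wrist_force: [-1.7, -0.6, 12.0]
width: 0.49
grip_force: 41.4
```

```bash
python3 plan.py
```

```text
t 46.9 tcp [0.4507 0.0514 0.0711] yaw 4.29 F [-1.7 -0.6 12. ] w 0.49 g 41.4
```

Set down, with 12 N upward on the tool. I'll release, rise and look.

Emit:
step_arm --commands '[{"dx": 0, "dy": 0, "dz": -0.001, "roll": 0, "fingers": 1}, {"dx": 0, "dy": 0, "dz": -0.001, "roll": 0, "fingers": -1}, {"dx": 0, "dy": 0, "dz": -0.001, "roll": 0, "fingers": -1}, {"dx": 0, "dy": 0, "dz": -0.001, "roll": 0, "fingers": -1}, {"dx": 0, "dy": 0, "dz": -0.05, "roll": 0, "fingers": -1}, {"dx": 0, "dy": 0, "dz": -0.11, "roll": 0, "fingers": -1}, {"dx": 0, "dy": 0, "dz": -0.17, "roll": 0, "fingers": -1}, {"dx": 0, "dy": 0, "dz": -0.22, "roll": 0, "fingers": -1}]'

```text
time: 47.9
tool_pos: [0.448, 0.0511, 0.2912]
tcp_rot: [-3.139, -0.117, -0.003]
wrist_force: [0.3, 0.4, 1.1]
width: 1.0
grip_force: 0.0
```

```bash
python3 wl.py w18 .08 .096 | awk '$1>1200'; python3 plan.py .4736,-.3885,.28,4.3
```

```text
1976 [298.  70.] med [0.5413 0.0385 0.0879] rect [540.8  38.2] [41.8 41.8] 4.2 bgr [85. 45. 25.]
1591 [266. 175.] med [0.4464 0.0597 0.0879] rect [445.5  59.6] [42.  41.8] 3.7 bgr [159. 158. 158.]
t 47.95 tcp [0.4514 0.0513 0.2987] yaw 4.28 F [2.8 1.6 4.2] w 0.997 g 0.0
[0.4736, -0.3885, 0.28, 4.3] -> d [-0.0109  0.4403  0.0186] roll -0.0
```

Emit:
step_arm --commands '[{"dx": -0.011, "dy": 0.44, "dz": 0.015, "roll": 0, "fingers": 1}, {"dx": -0.011, "dy": 0.44, "dz": 0.015, "roll": 0, "fingers": 1}, {"dx": -0.011, "dy": 0.44, "dz": 0.015, "roll": 0, "fingers": 1}, {"dx": -0.011, "dy": 0.44, "dz": 0.015, "roll": 0, "fingers": 1}, {"dx": -0.011, "dy": 0.44, "dz": 0.015, "roll": 0, "fingers": 1}, {"dx": -0.011, "dy": 0.44, "dz": 0.015, "roll": 0, "fingers": 1}, {"dx": -0.011, "dy": 0.44, "dz": 0.015, "roll": 0, "fingers": 1}, {"dx": -0.011, "dy": 0.44, "dz": 0.015, "roll": 0, "fingers": 1}]'

```text
time: 48.95
tool_pos: [0.4687, -0.3922, 0.2718]
tcp_rot: [-3.139, -0.11, 0.003]
wrist_force: [0.4, 1.5, -0.3]
width: 0.001
grip_force: 0.0
```

Emit:
step_arm --commands '[{"dx": 0, "dy": 0, "dz": 0, "roll": 0, "fingers": 1}, {"dx": 0, "dy": 0, "dz": 0, "roll": 0, "fingers": 1}]'

```text
time: 49.2
tool_pos: [0.4697, -0.387, 0.2736]
tcp_rot: [-3.139, -0.119, 0.0]
wrist_force: [0.0, -0.5, -0.5]
width: -0.003
grip_force: 0.0
```

```bash
python3 plan.py .4736,-.3885,.125,4.3
```

```text
t 49.2 tcp [ 0.4697 -0.387   0.2736] yaw 4.35 F [ 0.  -0.5 -0.5] w -0.003 g 0.0
[0.4736, -0.3885, 0.125, 4.3] -> d [0.0038 0.0018 0.1486] roll 0.0
```

Emit:
step_arm --commands '[{"dx": 0, "dy": 0.002, "dz": 0.05, "roll": 0, "fingers": 1}, {"dx": 0, "dy": 0.002, "dz": 0.1, "roll": 0, "fingers": 1}, {"dx": 0, "dy": 0.002, "dz": 0.1485, "roll": 0, "fingers": 1}, {"dx": 0, "dy": 0.002, "dz": 0.1485, "roll": 0, "fingers": 1}, {"dx": 0.02, "dy": 0.002, "dz": 0.1485, "roll": 0, "fingers": 1}, {"dx": 0.04, "dy": 0.002, "dz": 0.1485, "roll": 0, "fingers": 1}, {"dx": 0.06, "dy": 0.002, "dz": 0.1485, "roll": 0, "fingers": 1}, {"dx": 0.08, "dy": 0.002, "dz": 0.1485, "roll": 0, "fingers": 1}]'

```text
time: 50.2
tool_pos: [0.5518, -0.3849, 0.1265]
tcp_rot: [3.138, 0.118, 0.003]
wrist_force: [-0.4, 0.2, 1.0]
width: -0.002
grip_force: 0.6
```

Emit:
step_arm --commands '[{"dx": 0.008, "dy": 0, "dz": 0, "roll": 0, "fingers": 1}, {"dx": 0.012, "dy": 0, "dz": 0, "roll": 0, "fingers": 1}, {"dx": 0.012, "dy": 0, "dz": 0, "roll": 0, "fingers": 1}]'

```text
time: 50.58
tool_pos: [0.5614, -0.3834, 0.1248]
tcp_rot: [-3.139, -0.117, 0.001]
wrist_force: [-0.4, -0.5, 0.4]
width: -0.001
grip_force: 0.0
```

```bash
python3 plan.py; cat > ball.py <<'E'
from h import *
p,d,X=cloud("scene");cv2.imwrite("pics/sb.png",p)
hsv=cv2.cvtColor(p,cv2.COLOR_BGR2HSV);v,u=np.mgrid[0:420,0:560];Z=X[...,2]
m=(hsv[...,0]>45)&(hsv[...,0]<80)&(hsv[...,1]>110)&(u>110)&(u<200)&(v>170)&(v<260)&(Z>.08)
P=X[m];c=np.linalg.inv(np.array(calibration("scene")["world_to_cam"]))[:3,3]
q=np.median(P,0);q=q+(q-c)/np.linalg.norm(q-c)*.011;a=np.radians(4.34);D=q-[.539,-.193,0]
x=D[0]*np.cos(a)+D[1]*np.sin(a);print(m.sum(),"ball rack x",round(x,4),"z",round(q[2],4),"angle",round(np.arctan2(x,q[2]-.072),3))
E
python3 ball.py
```

```text
t 50.58 tcp [ 0.5614 -0.3834  0.1248] yaw 4.27 F [-0.4 -0.5  0.4] w -0.001 g 0.0
48 ball rack x 0.0296 z 0.1361 angle 0.432
```

Emit:
step_arm --commands '[{"dx": 0.003, "dy": 0, "dz": 0, "roll": 0, "fingers": 1}, {"dx": 0.005, "dy": 0, "dz": 0, "roll": 0, "fingers": 1}, {"dx": 0.005, "dy": 0, "dz": 0, "roll": 0, "fingers": 1}]'

```text
time: 51.0
tool_pos: [0.5636, -0.3834, 0.1249]
tcp_rot: [-3.138, -0.117, 0.009]
wrist_force: [-8.0, -0.2, 2.7]
width: 0.002
grip_force: 3.9
```

```bash
python3 plan.py;python3 ball.py
```

```text
t 51.0 tcp [ 0.5636 -0.3834  0.1249] yaw 4.27 F [-8.  -0.2  2.7] w 0.002 g 3.9
54 ball rack x 0.0307 z 0.1358 angle 0.448
```

The lever is on its end stop, with 8 N of resistance. I'll back off, rise clear and make a final check.

Emit:
step_arm --commands '[{"dx": -0.02, "dy": 0, "dz": 0, "roll": 0, "fingers": 1}, {"dx": -0.06, "dy": 0, "dz": 0, "roll": 0, "fingers": 1}, {"dx": -0.09, "dy": 0, "dz": -0.03, "roll": 0, "fingers": 1}, {"dx": -0.09, "dy": 0.02, "dz": -0.08, "roll": 0, "fingers": 1}, {"dx": -0.09, "dy": 0.06, "dz": -0.13, "roll": 0, "fingers": 1}, {"dx": -0.09, "dy": 0.1, "dz": -0.15, "roll": 0, "fingers": 1}, {"dx": -0.09, "dy": 0.1, "dz": -0.15, "roll": 0, "fingers": 1}, {"dx": -0.09, "dy": 0.1, "dz": -0.15, "roll": 0, "fingers": 1}]'

```text
time: 52.05
tool_pos: [0.4833, -0.4891, 0.2744]
tcp_rot: [-3.138, -0.116, 0.001]
wrist_force: [0.2, 0.9, 0.1]
width: 0.001
grip_force: 0.0
```

```bash
python3 plan.py;python3 ball.py; python3 - <<'E'
from h import *
p,d,X=cloud("top");np.savez("t19.npz",p=p,X=X)
b=cv2.imread("pics/sb.png")
cv2.imwrite("pics/c19.png",np.vstack([cv2.resize(x,None,fx=2.1,fy=2.1,interpolation=cv2.INTER_CUBIC) for x in(p[150:290,230:470],b[150:290,100:340])]))
E
```

```text
t 52.05 tcp [ 0.4833 -0.4891  0.2744] yaw 4.23 F [0.2 0.9 0.1] w 0.001 g 0.0
35 ball rack x 0.0323 z 0.1313 angle 0.498
```

View pics/c19.png

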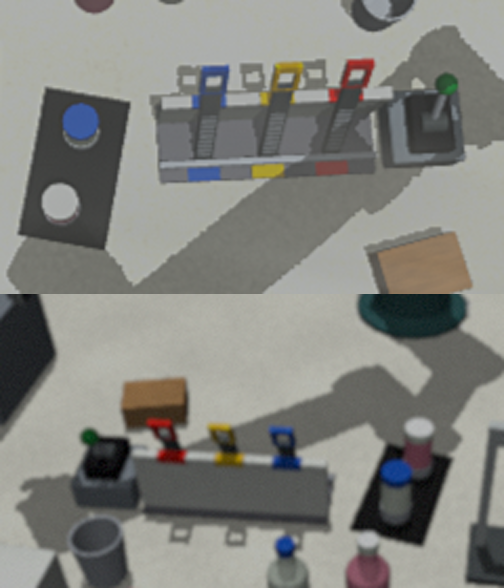

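The final picture shows the three files leaning in their own bays and both jars on the mat at (80,122) and (60,202). The green ball is over on the wall side at (446,84), with the lever angle measured at about 0.5 rad. Handing in.

```bash
python3 -c "
from workcell import finish_job
print(finish_job())"
```

```text
the job is handed in; nothing more can be done
None
```

The job is done and handed in at about 52 s: both jars stand upright on the mat (the pink one was knocked aside mid-run and put back), all three files lean in their own bays, and the fan lever is fully over to the wall side.

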